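# Fasten the drive guard, then set and lock the air pressure

## Robot

A 7-joint arm with a two-finger parallel gripper is mounted at the origin on the work surface. World frame = base frame: x ahead of the robot, y to its left, z up, the work surface at z = 0. Lengths are in mm, angles in rad, forces in N, time in s.
With the tool pointing down it reaches from about 400 to 875 mm from the base axis. Payload 4.4 kg.
Tool frame: the origin (TCP) lies at the very end of the fingers, on their centre line; the grasp point (between the pads) lies 19 mm behind it; z points along the fingers, x is the direction in which the jaws open and shut, and the axes are right-handed (so a half turn about z gives the same grasp; the last joint's range is limited). The gripper opens to 85 mm and grips with 20 to 120 N. Pads are 22 mm wide; open, the fingers measure 114 mm over their backs; the gripper's body (76 mm by 85 mm) begins 54 mm behind the grasp point. The pads swing forward as they close: fully open they stand 13 mm farther back than shut.
Start: joints at [1.035, 0.628, 0.038, 1.517, -0.027, 0.996, -0.02], TCP at [294.288, -579.579, 231.313] pointing down, gripper open.
Joint ranges: [-3.06, 3.06], [-0.37, 2.12], [-1.25, 1.32], [0.18, 2.47], [-1.1, 4.24], [0.23, 1.98], [-2.94, 2.94]. Speed limits (rad/s): [2.57, 2.57, 3.14, 3.14, 3.14, 3.14, 3.14].

## Interface

Orientations are given as [roll, pitch, yaw] about the fixed x, y, z axes, in that order (R = Rz(yaw) Ry(pitch) Rx(roll)).
In Python, from cell import ctrl, get_image, job, models gives the robot as it stands.
- The arm moves only by the tool move_arm, never from a script. Its argument "moves" is a list that holds one entry, the list of rows, each a list of 6 numbers: the shift along the tool's x, y, z in m, then the turn, a rotation vector about the tool's x, y, z in rad. A call has 1 to 20 rows; each row is the pose to reach, as a shift and turn from the pose commanded when the call began, along the tool's axes at that moment; what a row does not reach only later rows make up. A row lasts 1/8 s, in which the tool goes at most 62.5 mm and 10.7 degrees, less where a joint would pass 70% of its speed; a pose out of reach is approached as far as the arm can. A call with a gripper value outside its range is refused whole. "jaw" is the opening, from 0 (shut) to 1 (fully open), set as the call begins (left out, the last holds). The fingers move at their own pace and stop on an object; the grip force is fixed at half the most. Time passes only in rows, so rows that repeat a pose let the fingers close. It gives the time, the measured TCP pose, the force and the opening at its end, in the units of the state.
- ctrl.read_state(): the state, without advancing time (a new reading comes with each control period).
- get_image(name): name is "scene" or "top" or "wrist"; returns a dict with "color" (384x512x3 uint8, blue, green, red), "fov_y" (degrees; the focal length in pixels is half the picture's height over the tangent of half this angle, whatever the lens; pixels are square), "cx", "cy" (the principal point, pixels), "origin" and "orientation" of the camera in the world; the wrist camera has in their place "hand_eye" (4x4, takes a point from camera to tool coordinates, whose origin is the TCP and whose axes are the tool frame's). Camera axes: x right, y up, looking along -z (the intrinsics and any distortion apply to the point x, -y, -z); pixel columns grow to the right and rows downward; lengths in mm; the calibration is good to about 2 mm. A picture is of the moment at which its call begins: read the wrist's pose just before it. There is no depth.
- job.finish_job(): hands the job in, once; it reports no verdict.
Trained networks look in the newest picture that a camera, given by its name, has taken for a name from the list of things; names that differ only in an ending like _2 or _b are one class to them, and where a whole thing is asked for, a point or a joint stands for the part that bears it (a point fixed in the world has none). Each returns a list of dicts, best first, with "score" (0 to 1); they miss things now and then, are a little off and sometimes report something else, mostly with a low value. They report only what shows in the picture. A call takes as long as a camera call.
- models.cut_out(camera, thing): "pixels" (384x512 bool, what is visible of it) and "uv" ([column, row] in pixels, amid what is visible of it).
- models.place_of(camera, thing): "uv" ([column, row] in pixels: a listed point, or the origin of a listed thing).
The state is a dict: "clock": time; "qpos": joint angles; "qd": joint speeds; "tau": joint torques, N m; "eef_pos": TCP position; "tool_rot": TCP orientation; "force": force on the tool from outside, world axes, zero at the start; "torque": the same for the moment, N m; "width": finger opening in mm.
Only numpy, scipy, OpenCV 4.12 (cv2) and the standard library are available. Lean on these libraries where they do the work, as an engineer would, in place of code of your own. Each camera call takes 0.05 s, during which the arm holds its last target.

## Task

Make the tester ready to run: take the orange T-handled key from its stand, with it turn the two captive screws on the sloping front of the tester's blue guard clockwise until each is fully home, and lower the key back into the hole of its stand without dropping it. Only then turn up the air regulator's black knob clockwise until its white pointer stands at the red mark, and slide the yellow fork lock fully home over the knob. Keep the robot itself off the tester, leave the red mark where it is and do not disturb the other things.

Things in the scene. Friction and masses are not known exactly. Their poses are not given: they have to be found in the camera images.
- tester: Fixed tester. Origin on the bench beneath its guard, x away from its front (front faces the robot), z up. Steel base with deck 104 mm high, x -110 to 160, y -155 to 155 mm. Blue guard, y -108 to 108: from a lip at x -85, 112 mm high, it slopes up at 28 deg to x -1, 156.6 mm high, then flat to x 60. Blue fan-shaped test head: x 74 to 126, 246 wide, 263 high; its spindle knob reaches y -205.
- screw_left (a joint): Captive quarter-turn screw on the guard's sloping front, 74 mm left (+y) of the middle; its axis leans 28 deg from vertical to the tester's front. rad: 0 = open, grows as it is turned clockwise (facing the head) to its stop at 1.571 = fully home, its slot then on the white lines printed either side. Starts at 0 to 0.8. Friction 0.07 N m, stays where left.
- screw_right (a joint): Captive quarter-turn screw on the guard's sloping front, 74 mm right (-y) of the middle; its axis leans 28 deg from vertical to the tester's front. rad: 0 = open, grows as it is turned clockwise (facing the head) to its stop at 1.571 = fully home, its slot then on the white lines printed either side. Starts at 0 to 0.8. Friction 0.07 N m, stays where left.
- screw_left_head (a point): Centre of the top face of the left sloping screw's steel head, 26 mm across, 9 mm proud of the guard. z = outward along the screw's axis; x = along its slot (turns with it; either way round is the same). The slot runs right across, 6 mm wide, 6.5 mm deep, lips bevelled to 10 mm over the top 2 mm.
- screw_right_head (a point): Centre of the top face of the right sloping screw's steel head, 26 mm across, 9 mm proud of the guard. z = outward along the screw's axis; x = along its slot (turns with it; either way round is the same). The slot runs right across, 6 mm wide, 6.5 mm deep, lips bevelled to 10 mm over the top 2 mm.
- key: Loose T-key, about 0.16 kg, upright in its stand (may lean up to 6 deg). Origin: middle of the blade's tip; z up the shaft; x along the blade's width and the orange crossbar (half turn about z = the same). Blade 15 wide (x), 4 thick (2.4 at the tip), 11 mm long; steel shaft 15 mm round, z 11 to 80; crossbar z 80 to 102, 66 long (x), 18 thick (y), flat-sided: take it across its 18 mm.
- key_stand: Grey block fixed to the bench left or right of the tester, 80 (x) x 100 (y) x 60 mm high, one round hole in the middle of its top, 20 mm wide, 50 mm deep (floor 10 mm above the bench); steel bits 10 mm high stand along its two y edges. Origin at the middle of its underside, z up.
- stand_hole (a point): Middle of the mouth of the key stand's hole, 60 mm above the bench. The parked key stands about upright in the hole with its blade's tip on the hole's floor, 50 mm below this point.
- regulator: Air regulator fixed to the bench on the other side of the tester from the key stand: aluminium box 150 (x) x 110 (y) mm, flat deck 60 mm high. Black knob, axis vertical, at x -30 mm; behind it (+x) the yellow fork lock between two guide rails (14 mm high, y +-39 mm, x 11 to 73). Origin at the middle of the underside, x from the knob towards the parked lock, z up.
- reg_knob (a joint): Regulator knob, rad: 0 = shut, grows clockwise seen from above (pressure up), stop at 2.2. Starts 0 to 0.4. Friction about 0.06 N m, stays where it is left.
- knob_top (a point): Centre of the knob's top, 41 mm above the deck, on the axis. The knob is round and ribbed, 36 mm in diameter, from 5 to 41 mm above the deck, on a skirt disc 56 mm across and 5 mm thick. x axis = towards the white pointer line (turns with the knob).
- knob_pointer (a point): Outer end of the knob's white pointer line, at the skirt's edge, 28 mm from the knob's axis; turns with the knob.
- red_mark (a point): Point of the red mark, a small red wedge (12 mm long) on the deck round the skirt, 28 mm from the knob's axis; the pointer is set when it coincides with this point. The mark has been set by hand and stays there; it lies 0.5 to 1.5 rad clockwise of the pointer at the start.
- fork_lock (a joint): Yellow fork lock, m: 0 = parked clear of the knob (starts 0 to 6 mm), 0.046 = fully home, its two tines (5 mm thick, 7 to 12 mm above the deck) over the skirt on both sides of the knob. Grows as it slides towards the knob (regulator's -x). Friction about 1.5 N.
- lock_tab (a point): Top centre of the lock's upright grip tab, 38 mm above the deck; the tab is 26 mm long (regulator's x), 12 mm thick (y: take it across this) and 26 mm high; it slides 46 mm, ending with its centre 43 mm from the knob's axis. Axes as the regulator's.
- weight: Bystander: small brass weight with a button top, 26 mm wide, 37 mm high, standing on the tester's deck on the left of the blue guard. Origin at the middle of its underside.
- gauge: Bystander: plain steel gauge block, 24 x 18 mm, 35 mm high, standing on the tester's deck on the right of the blue guard. Origin at the middle of its underside.
- roller: Bystander: dark steel roller, 42 mm wide, 28 mm high, standing on the bench on the robot's side of the regulator. Origin at the middle of its underside.
- beaker: Bystander: white open cup, 56 mm wide, 65 mm high, close in front of the key stand (robot side). Origin at the middle of its underside.
- carton: Bystander: small cardboard carton, 60 x 80 x 45 mm, on the near part of the bench. Origin at the middle of its underside.
- tape: Bystander: blue roll lying flat, 84 mm wide, 25 mm high, on the near part of the bench. Origin at the middle of its underside.
- jar: Bystander: glass jar with white cap, 60 mm wide, 75 mm high, close behind the key stand. Origin at the middle of its underside.
- oil: Bystander: white bottle with red cap, 50 mm wide, 120 mm high, close behind the regulator. Origin at the middle of its underside.

How it is judged:
By the outcome, as a careful person would: the job done as asked, in the order asked, and still so for the second after the job is handed in, with the robot touching nothing.
It also fails if it takes over 72 s, if anything falls off the work surface, if the arm or the gripper's body presses on something with over 40 N, if the wrist force passes 120 N, or if a joint passes its speed limit or range.

## Working session

There is one attempt and no reset: what is moved stays moved. The work goes in short steps, Python scripts to look and compute and a tool call to move; the robot and the scene stay as the last step left them, time stands still between calls to the robot, and variables do not carry over. Pictures are saved under pics/ and viewed, and the job is handed in when it is done.

Besides the shell and the picture viewer there is one more tool, called by a JSON object that holds its "fn" and its "kwargs". move_arm: Moves the arm, as the interface text tells. Its arguments: {"type":"object","properties":{"moves":{"type":"array","items":{"type":"array","items":{"type":"array","items":{"type":"number"}}}},"jaw":{"type":"number"}},"required":["moves"]}

```bash
ls -la; mkdir -p pics; python3 - <<'E'
from cell import ctrl,get_image,job,models
import cv2,numpy as np
s=ctrl.read_state();print(s)
for n in("scene","top","wrist"):
    im=get_image(n);cv2.imwrite(f"pics/a_{n}.png",im["color"])
    print(n,{k:v for k,v in im.items() if k!="color"})
E
```

```text
total 12
drwxr-xr-x  3 agent agent 4096 Dec  6 23:18 .
drwxr-xr-x 23 root  root  4096 Dec  6 23:18 ..
drwxr-xr-x  2 agent agent 4096 Dec  6 23:18 pics
{'clock': 0.0, 'qpos': array([ 1.03519585,  0.62934119,  0.03841789,  1.51838244, -0.02701746,
        0.99629489, -0.02000568]), 'qd': array([ 0.00049334, -0.00212702, -0.00089909,  0.00015479,  0.00086853,
       -0.00112506,  0.00058103]), 'tau': array([-8.93617766e-05, -5.63389349e+01,  1.22642655e+00, -1.93441540e+01,
        1.10648770e-02,  1.05582591e-02,  2.10607664e-05]), 'eef_pos': array([ 294.01693055, -578.99280765,  230.38722316]), 'tool_rot': array([-3.14158915e+00,  1.90892927e-03, -1.10099188e+00]), 'force': array([0.04741409, 0.16931808, 0.68341776]), 'torque': array([-0.04948641, -0.00657076,  0.02333938]), 'width': 85.52627346247263}
scene {'fov_y': 55.87152326142878, 'cx': 251.66789323569523, 'cy': 191.73468993954776, 'origin': array([1059.96752439,  585.92786303,  695.60843329]), 'orientation': array([ 0.92394382, -0.00548897,  2.38209463])}
top {'fov_y': 49.601445257054955, 'cx': 254.46809606693594, 'cy': 197.75452527668574, 'origin': array([ 329.34552358,   14.86472489, 1401.21196486]), 'orientation': array([ 0.13775806, -0.01415896, -1.54267379])}
wrist {'fov_y': 67.58407332635167, 'cx': 254.72428940523733, 'cy': 196.02152235366378, 'hand_eye': array([[ 9.99999286e-01, -1.08539007e-03, -5.00398953e-04,
        -7.20227954e-01],
       [-1.18396422e-03, -9.56846426e-01, -2.90591664e-01,
        -7.39968579e+01],
       [-1.63399643e-04,  2.90592049e-01, -9.56847028e-01,
        -1.42827481e+02],
       [ 0.00000000e+00,  0.00000000e+00,  0.00000000e+00,
         1.00000000e+00]])}
```

View pics/a_scene.png

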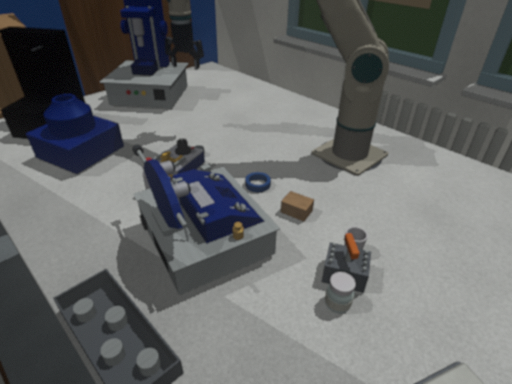

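View pics/a_top.png

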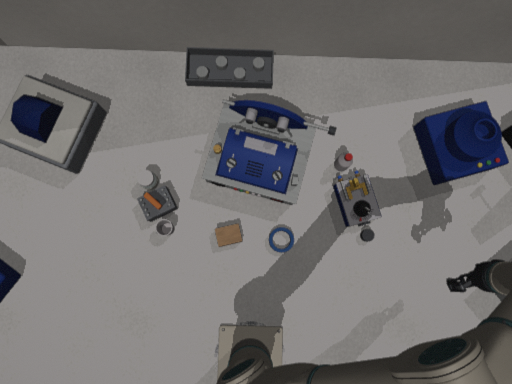

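View pics/a_wrist.png

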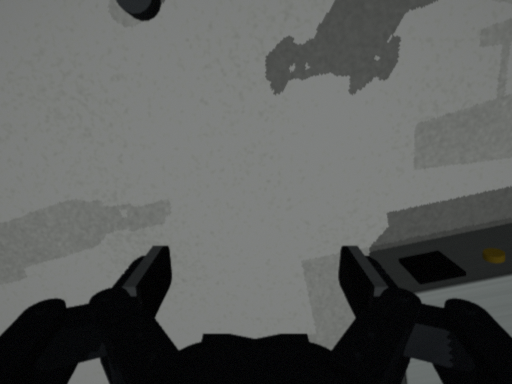

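```bash
cat > h.py <<'E'
from cell import ctrl,get_image,job,models
import cv2,numpy as np
from scipy.spatial.transform import Rotation as Ro
from scipy.optimize import least_squares
def T(R,p):
    M=np.eye(4);M[:3,:3]=R;M[:3,3]=p;return M
def Rrpy(o): return Ro.from_euler('xyz',o).as_matrix()
def tool():
    s=ctrl.read_state();return T(Rrpy(s["tool_rot"]),s["eef_pos"])
class Cam:
    def __init__(s,name,im=None,pose=None):
        if name=="wrist":
            pose=tool() if pose is None else pose
        im=get_image(name) if im is None else im
        s.name=name;s.img=im["color"];s.f=192/np.tan(np.radians(im["fov_y"]/2));s.cx,s.cy=im["cx"],im["cy"]
        s.M=pose@im["hand_eye"] if name=="wrist" else T(Rrpy(im["orientation"]),im["origin"])
    def proj(s,P):
        P=np.atleast_2d(P);c=(P-s.M[:3,3])@s.M[:3,:3]
        return np.c_[s.cx+s.f*c[:,0]/-c[:,2],s.cy-s.f*c[:,1]/-c[:,2]]
    def ray(s,uv):
        d=np.array([(uv[0]-s.cx)/s.f,-(uv[1]-s.cy)/s.f,-1]);d=s.M[:3,:3]@d
        return s.M[:3,3],d/np.linalg.norm(d)
    def onz(s,uv,z):
        o,d=s.ray(uv);return o+d*(z-o[2])/d[2]
def tri(rays):
    A=sum(np.eye(3)-np.outer(d,d) for o,d in rays);b=sum((np.eye(3)-np.outer(d,d))@o for o,d in rays)
    return np.linalg.solve(A,b)
def crop(c,uv,r,k,fn,pts=None):
    u,v=int(uv[0]),int(uv[1]);x0=max(0,u-r);y0=max(0,v-r)
    im=c.img[y0:v+r,x0:u+r];im=cv2.resize(im,None,fx=k,fy=k,interpolation=cv2.INTER_CUBIC)
    for p in (pts if pts is not None else []):
        cv2.circle(im,(int((p[0]-x0+.5)*k),int((p[1]-y0+.5)*k)),3,(0,255,0),1)
    cv2.imwrite("pics/"+fn,im)
E
python3 - <<'E'
from h import *
print(ctrl.read_state()["clock"])
Z=dict(screw_left_head=None,screw_right_head=None,tester=0,key=10,key_stand=0,stand_hole=60,regulator=0,knob_top=101,knob_pointer=65,red_mark=62,lock_tab=98,weight=104,gauge=104,roller=0,beaker=0,jar=0,oil=0,tape=0,carton=0)
cs={n:Cam(n) for n in("top","scene")}
for k,z in Z.items():
    r={}
    out=[]
    for n in cs:
        m=models.place_of(n,k)
        if m: 
            r[n]=m[0]["uv"];p=cs[n].onz(m[0]["uv"],z if z is not None else 145);out.append(f"{n}:{m[0]['score']:.2f} {np.round(m[0]['uv'],1)} {np.round(p[:2])}")
    t=tri([cs[n].ray(r[n]) for n in r]) if len(r)==2 else None
    print(k,z,out,None if t is None else np.round(t))
E
```

```text
0.15
screw_left_head None ['top:0.48 [231.5 163.5] [608.  76.]', 'scene:0.37 [242.3 209. ] [619.  93.]'] [609.  79. 131.]
screw_right_head None ['top:0.36 [279.2 178.4] [566. -72.]', 'scene:0.60 [212.3 178.9] [593. -53.]'] [573. -76. 123.]
tester 0 ['top:0.75 [255.9 166.3] [633.  -1.]', 'scene:0.80 [213.8 238.3] [643.   3.]'] [637.  -3.  -9.]
key 10 ['top:0.55 [159.7 204.3] [491. 318.]', 'scene:0.58 [345.  273.4] [493. 323.]'] [491. 320.   6.]
key_stand 0 ['top:0.83 [161.6 204.3] [492. 314.]', 'scene:0.62 [342.5 274.9] [493. 318.]'] [492. 316.  -2.]
stand_hole 60 ['top:0.76 [156.8 202.3] [491. 317.]', 'scene:0.84 [345.4 256.9] [492. 314.]'] [492. 316.  61.]
regulator 0 ['top:0.71 [351.9 201.5] [ 521. -332.]', 'scene:0.61 [348.2 255.9] [430. 291.]'] [454. -10.  51.]
knob_top 101 ['top:0.48 [365.7 202.7] [ 505. -351.]', 'scene:0.60 [183.  137.1] [ 474. -366.]'] [ 497. -341.  121.]
knob_pointer 65 ['top:0.47 [368.5 214.9] [ 470. -370.]', 'scene:0.74 [182.9 146. ] [ 475. -371.]'] [ 472. -372.   62.]
red_mark 62 [] None
lock_tab 98 ['top:0.57 [356.1 180.8] [ 575. -322.]', 'scene:0.65 [164.7 154.8] [ 580. -314.]'] [ 576. -323.   92.]
weight 104 ['top:0.57 [218.2 150.1] [660. 122.]', 'scene:0.44 [235.6 237.1] [666. 121.]'] [662. 121. 101.]
gauge 104 ['top:0.50 [293.2 184.7] [ 555. -120.]', 'scene:0.53 [204.  178.6] [ 575. -117.]'] [ 562. -125.   93.]
roller 0 ['top:0.50 [366.4 234.7] [ 410. -381.]', 'scene:0.38 [199.9 152.6] [ 397. -386.]'] [ 407. -376.    9.]
beaker 0 ['top:0.55 [168.3 224.9] [423. 288.]', 'scene:0.69 [353.4 246.7] [392. 281.]'] [419. 288.  24.]
jar 0 ['scene:0.70 [181.1 147.2] [ 425. -466.]'] None
oil 0 ['top:0.55 [338.6 163. ] [ 654. -287.]', 'scene:0.63 [340.5 277.6] [504. 319.]'] [568.  38.  95.]
tape 0 ['top:0.55 [281.9 240.1] [383. -96.]', 'scene:0.68 [257.  183.3] [ 378. -101.]'] [383. -96.   5.]
carton 0 ['top:0.75 [230.4 235. ] [395.  78.]', 'scene:0.92 [297.2 207.3] [376.  71.]'] [393.  80.  15.]
```

```bash
cat >> h.py <<'E'
def Rtool(zdir,xdir):
    z=np.array(zdir,float);z/=np.linalg.norm(z);x=np.array(xdir,float);x-=z*(x@z);x/=np.linalg.norm(x)
    return np.c_[x,np.cross(z,x),z]
def down(yaw): return Rrpy([np.pi,0,yaw])
def plan(R,p,base=None):
    B=tool() if base is None else base
    d=B[:3,:3].T@(np.array(p)-B[:3,3])/1000; w=Ro.from_matrix(B[:3,:3].T@R).as_rotvec()
    print("row",np.round(d,4).tolist()+np.round(w,4).tolist(),"rows>=%.1f / %.1f"%(np.linalg.norm(d)/.0625,np.degrees(np.linalg.norm(w))/10.7))
E
python3 - <<'E'
from h import *
plan(down(-1.1),[505,-340,260])
plan(down(-.4),[515,-340,260])
E
```

```text
row [-0.1183, -0.2964, -0.0287, -0.0, -0.0001, -0.001] rows>=5.1 / 0.0
row [-0.1137, -0.3053, -0.0287, -0.0, -0.0001, -0.701] rows>=5.2 / 3.8
```

{"fn": "move_arm", "kwargs": {"moves": [[[-0.057,-0.152,-0.03,0,0,-0.35],[-0.1137,-0.3053,-0.0287,0,0,-0.7],[-0.1137,-0.3053,-0.0287,0,0,-0.7],[-0.1137,-0.3053,-0.0287,0,0,-0.7],[-0.1137,-0.3053,-0.0287,0,0,-0.7],[-0.1137,-0.3053,-0.0287,0,0,-0.7],[-0.1137,-0.3053,-0.0287,0,0,-0.7],[-0.1137,-0.3053,-0.0287,0,0,-0.7]]], "jaw": 1}}

```text
clock: 3.15
eef_pos: [513.3, -342.2, 259.8]
tool_rot: [3.14, 0.001, -0.404]
force: [-1.2, 0.5, 0.1]
width: 85.5
```

```bash
cat > see.py <<'E'
import sys
from h import *
def see(fn,things,cam="wrist"):
    s=ctrl.read_state();print(round(s["clock"],2),np.round(s["eef_pos"],1),np.round(s["tool_rot"],3),np.round(s["force"],1),"q",np.round(s["qpos"],2),"qd",np.abs(s["qd"]).max().round(3))
    c=Cam(cam);r={}
    im=c.img.copy()
    for k,z in things.items():
        m=models.place_of(cam,k)
        if m:
            r[k]=np.array(m[0]["uv"])
            print(k,round(m[0]["score"],2),np.round(r[k],1),np.round(c.onz(r[k],z),1),[ (np.round(x["uv"]),round(x["score"],2)) for x in m[1:2]])
            cv2.drawMarker(im,tuple(int(round(x)) for x in r[k]),(0,255,0),0,8)
        else: print(k,None)
    cv2.imwrite("pics/"+fn,c.img);cv2.imwrite("pics/m_"+fn,im)
    np.savez("last_"+fn+".npz",img=c.img,M=c.M)
    return c,r
E
python3 - <<'E'
from see import *
see("b1.png",dict(regulator=0,knob_top=101,knob_pointer=65,red_mark=62,lock_tab=98,roller=0,oil=0))
E
```

```text
3.15 [ 513.3 -342.2  259.8] [ 3.14e+00  1.00e-03 -4.04e-01] [-1.2  0.5  0.1] q [ 0.64  0.55 -0.16  1.58  0.1   1.02  0.05] qd 0.013
regulator 0.58 [260.9 163.7] [ 520.5 -345.7    0. ] []
knob_top 0.71 [237.7 192.4] [ 490.4 -346.9  101. ] []
knob_pointer 0.74 [235.6 208.4] [ 473.3 -373.6   65. ] []
red_mark 0.6 [216.2 191.9] [ 459.5 -345.4   62. ] []
lock_tab 0.62 [299.7 144.6] [ 571.2 -325.4   98. ] []
roller 0.82 [196.6 212.7] [ 403.6 -376.3    0. ] []
oil 0.58 [335.2  92.4] [ 647.6 -296.3    0. ] [(array([259., 158.]), 0.22)]
```

View pics/m_b1.png

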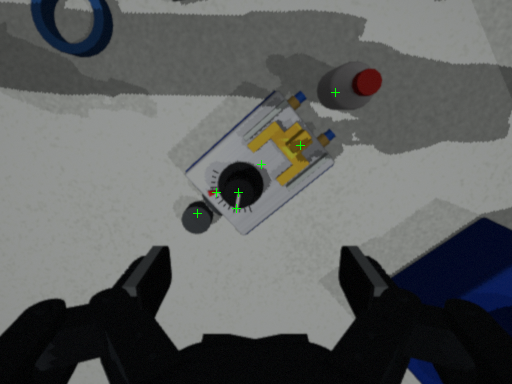

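```bash
python3 - <<'E'
from h import *
plan(down(-.4),[595,15,310])
E
```

```text
row [-0.0651, -0.3585, -0.05, 0.0, 0.0, -0.0018] rows>=5.9 / 0.0
```

{"fn": "move_arm", "kwargs": {"moves": [[[-0.065,-0.358,-0.05,0,0,0],[-0.065,-0.358,-0.05,0,0,0],[-0.065,-0.358,-0.05,0,0,0],[-0.065,-0.358,-0.05,0,0,0],[-0.065,-0.358,-0.05,0,0,0],[-0.065,-0.358,-0.05,0,0,0],[-0.065,-0.358,-0.05,0,0,0],[-0.065,-0.358,-0.05,0,0,0]]]}}

```text
clock: 4.55
eef_pos: [594.8, 14.2, 309.9]
tool_rot: [3.14, -0.0, -0.401]
force: [-0.5, -0.9, -0.5]
width: 85.3
```

```bash
python3 - <<'E'
from see import *
see("b2.png",dict(tester=0,screw_left_head=135,screw_right_head=135))
E
```

```text
4.55 [594.8  14.2 309.9] [ 3.14  -0.    -0.401] [-0.5 -0.9 -0.5] q [ 0.06  0.48 -0.21  1.57  0.11  1.11 -0.57] qd 0.031
tester 0.83 [282.9 157.7] [635.4  -2.9   0. ] []
screw_left_head 0.94 [247.  117.1] [612.4  78.3 135. ] [(array([348., 298.]), 0.58)]
screw_right_head 0.8 [265.5 245.8] [573.  -69.8 135. ] [(array([55., 27.]), 0.34)]
```

View pics/m_b2.png

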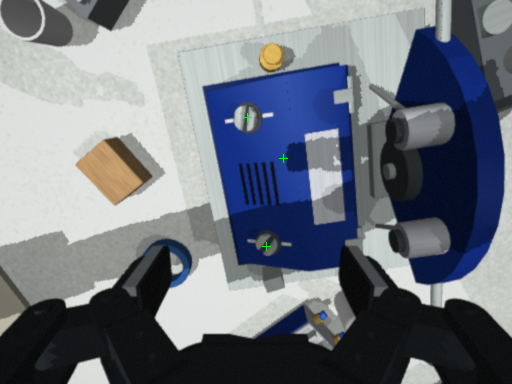

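```bash
python3 - <<'E'
from h import *
im=cv2.imread("pics/b2.png")
cv2.imwrite("pics/b2a.png",cv2.resize(im[75:160,180:310],None,fx=6,fy=6,interpolation=cv2.INTER_CUBIC)[:600,:800])
cv2.imwrite("pics/b2b.png",cv2.resize(im[200:290,200:320],None,fx=6,fy=6,interpolation=cv2.INTER_CUBIC)[:600,:800])
E
```

```text
(no output)
```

View pics/b2a.png

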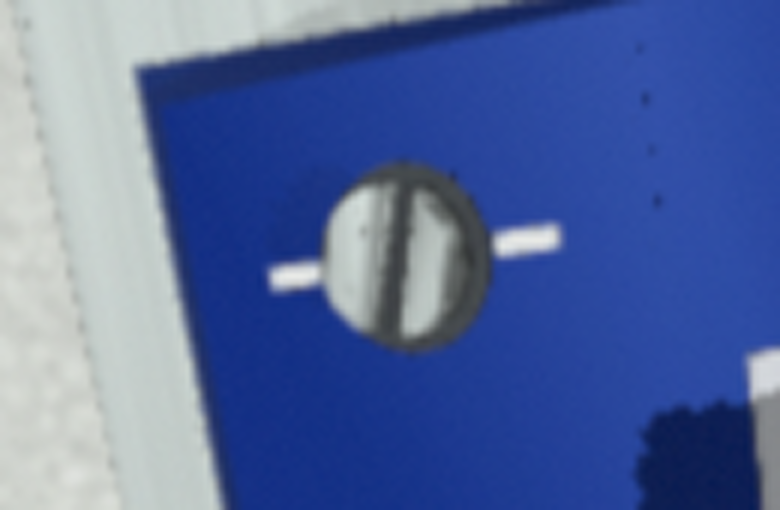

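View pics/b2b.png

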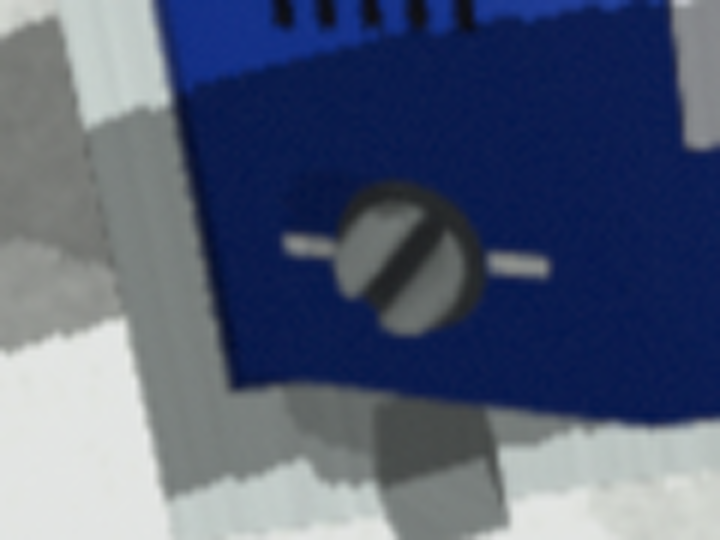

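```bash
cat > tester.py <<'E'
from h import *
n=np.array([-np.sin(np.radians(28)),0,np.cos(np.radians(28))]);e=np.array([np.cos(np.radians(28)),0,np.sin(np.radians(28))])
def head(side,s): return np.array([-85,74*side,112])+e*s+9*n
E
python3 - <<'E'
from tester import *
d=np.load("last_b2.png.npz")
c=Cam("wrist",im=dict(get_image("wrist")));c.M=d["M"]
def q(x,y,x0,y0):return np.array([(x+.5)/6-.5+x0,(y+.5)/6-.5+y0])
L=lambda x,y:q(x,y,180,75); Rr=lambda x,y:q(x,y,200,200)
obs={"FL":(L(138,68),[-85,108,112]),"FR":(Rr(232,388),[-85,-108,112])}
hL,hR=L(395,259),Rr(400,266)
wl=[L(270,278),L(560,238)];wr=[Rr(285,243),Rr(548,267)]
def res(p,full=False):
    R=Ro.from_euler('z',p[2]).as_matrix();t=np.array([p[0],p[1],0])
    f=lambda X:c.proj((R@np.array(X).T).T+t)[0]
    o=[f(X)-u for u,X in obs.values()]
    o+=[f(head(1,p[3]))-hL,f(head(-1,p[3]))-hR]
    for side,w in((1,wl),(-1,wr)):
        m=np.mean(w,0); o+=[(f(head(side,p[3])-9*n)-m)]
    return np.concatenate(o)
r=least_squares(res,[637,0,-.24,47])
print(r.x,np.round(r.fun,2))
p=r.x;R=Ro.from_euler('z',p[2]).as_matrix();t=np.array([p[0],p[1],0])
for s in(1,-1): print(s,R@head(s,p[3])+t)
for nm,ends,s in(("L",(L(405,180),L(387,338)),1),("R",(Rr(440,225),Rr(375,308)),-1),("WL",wl,1),("WR",wr,-1)):
    off=0 if len(nm)==1 else -9
    h=R@(head(s,p[3])+n*off)+t;N=R@n
    P=[]
    for u in ends:
        o,dd=c.ray(u);P.append(o+dd*((h-o)@N)/(dd@N))
    v=R.T@(P[1]-P[0]);a=np.degrees(np.arctan2(v[1],v@e));print(nm,"angle from upslope e toward +y(left)",a,"mid off",R.T@(np.mean(P,0)-h),"len",np.linalg.norm(v))
E
```

```text
[ 6.34830158e+02 -2.58744410e+00 -2.42658700e-01  5.24148128e+01] [ 1.16  4.95 -0.85 -3.23 -0.42 -1.02 -0.46  0.87  0.41 -1.7   0.01 -0.77]
1 [610.92368244  79.56372484 144.5537924 ]
-1 [575.36160901 -64.10025441 144.5537924 ]
L angle from upslope e toward +y(left) -108.5479007234392 mid off [ 0.37100806 -1.34115014  0.19726849] len 26.97884694827176
R angle from upslope e toward +y(left) -131.34111481944603 mid off [2.01646831 1.07102131 1.07217522] len 26.477404829697015
WL angle from upslope e toward +y(left) -0.5644601588718587 mid off [-1.97972994 -1.64583476 -1.05264108] len 59.721164117258375
WR angle from upslope e toward +y(left) 0.10258091191165268 mid off [-1.2535091  -1.05979958 -0.66650261] len 59.351291533820515
```

```bash
python3 - <<'E'
from tester import *
d=np.load("last_b2.png.npz")
im=get_image("wrist");c=Cam("wrist",im=im);c.M=d["M"]
def q(x,y,x0,y0):return np.array([(x+.5)/6-.5+x0,(y+.5)/6-.5+y0])
L=lambda x,y:q(x,y,180,75); Rr=lambda x,y:q(x,y,200,200)
hL,hR=L(395,259),Rr(400,266)
wl=[L(270,278),L(560,238)];wr=[Rr(285,243),Rr(548,267)]
def res(p):
    R=Ro.from_euler('z',p[2]).as_matrix();t=np.array([p[0],p[1],0])
    f=lambda X:c.proj((R@np.array(X).T).T+t)[0]
    o=[f(head(1,p[3]))-hL,f(head(-1,p[3]))-hR,[(p[3]-47.6)/10]]
    for side,w in((1,wl),(-1,wr)):
        o+=[(f(head(side,p[3])-9*n)-np.mean(w,0))]
    return np.concatenate(o)
r=least_squares(res,[637,0,-.24,47])
print(r.x,np.round(r.fun,2))
p=r.x;R=Ro.from_euler('z',p[2]).as_matrix();t=np.array([p[0],p[1],0])
for s in(1,-1): print(s,R@head(s,p[3])+t)
plan(down(-.65),[491,312,270])
E
```

```text
[ 6.39724154e+02 -5.10479210e+00 -2.39506116e-01  4.62862211e+01] [-0.38  0.34 -0.23  0.82 -0.13  0.41 -0.38  0.21 -0.8 ]
1 [610.30204584  78.25426791 141.67659289]
-1 [575.19306127 -65.52110969 141.67659289]
row [-0.2125, -0.2337, 0.0399, 0.0004, 0.0, 0.2469] rows>=5.1 / 1.3
```

{"fn": "move_arm", "kwargs": {"moves": [[[-0.2125,-0.2337,0.01,0,0,0.247],[-0.2125,-0.2337,0.01,0,0,0.247],[-0.2125,-0.2337,0.04,0,0,0.247],[-0.2125,-0.2337,0.04,0,0,0.247],[-0.2125,-0.2337,0.04,0,0,0.247],[-0.2125,-0.2337,0.04,0,0,0.247],[-0.2125,-0.2337,0.04,0,0,0.247]]]}}

```text
clock: 5.72
eef_pos: [490.7, 312.7, 269.9]
tool_rot: [3.141, -0.001, -0.648]
force: [0.4, -0.5, 0.7]
width: 85.5
```

```bash
python3 - <<'E'
from see import *
see("b3.png",dict(key=10,key_stand=0,stand_hole=60,beaker=0,jar=0))
E
```

```text
5.72 [490.7 312.7 269.9] [ 3.141e+00 -1.000e-03 -6.480e-01] [ 0.4 -0.5  0.7] q [-0.49  0.49 -0.19  1.66  0.11  1.   -1.37] qd 0.036
key 0.83 [250.3 157.9] [490.2 323.1  10. ] []
key_stand 0.9 [247.6 159.4] [484.6 322.5   0. ] []
stand_hole 0.67 [248.1 165.6] [487.7 323.2  60. ] []
beaker 0.88 [219.1 202.8] [410. 296.   0.] [(array([250., 164.]), 0.47)]
jar 0.74 [280.4 104.5] [566.5 355.5   0. ] []
```

View pics/m_b3.png

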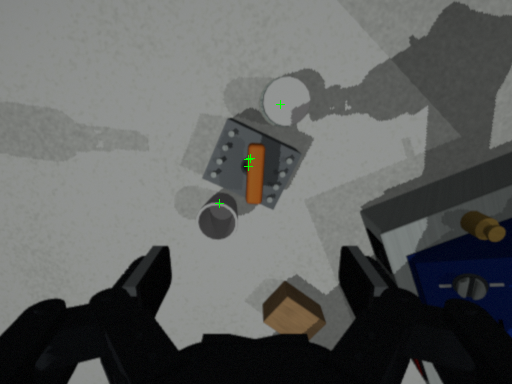

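```bash
python3 - <<'E'
from h import *
im=cv2.imread("pics/b3.png")
cv2.imwrite("pics/b3a.png",cv2.resize(im[110:215,195:315],None,fx=5.7,fy=5.7,interpolation=cv2.INTER_CUBIC))
E
```

```text
(no output)
```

View pics/b3a.png

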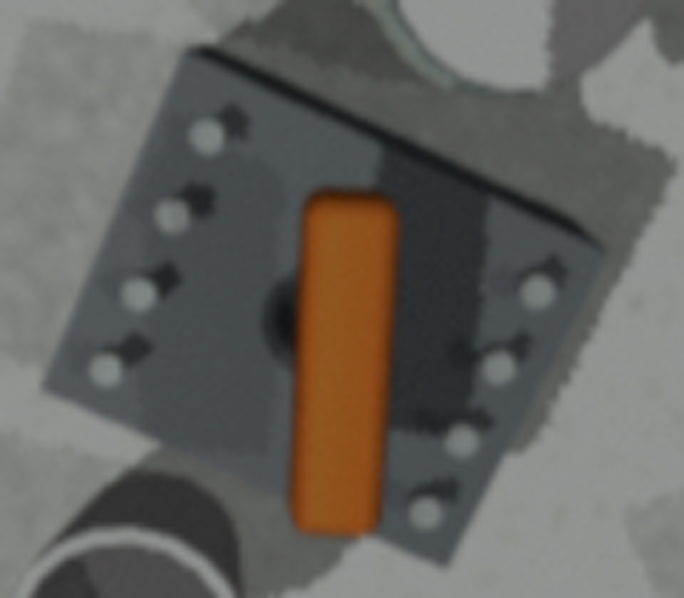

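```bash
python3 - <<'E'
from h import *
d=np.load("last_b3.png.npz")
im=get_image("wrist");c=Cam("wrist",im=im);c.M=d["M"]
q=lambda p:((np.array(p)+.5)/5.7-.5+[195,110])
C=[c.onz(q(p),60) for p in((195,48),(603,243),(445,567),(43,388))]
print("stand corners",np.round(C,1).tolist(),"mean",np.mean(C,0), [np.linalg.norm(C[i]-C[(i+1)%4]) for i in range(4)])
K=[c.onz(q(p),112) for p in((305,195),(400,195),(380,535),(290,530))]
print("key top",np.round(K,1).tolist(),np.mean(K,0))
a=(K[0]+K[1])/2-(K[2]+K[3])/2;print("xdir",np.degrees(np.arctan2(a[1],a[0])),np.linalg.norm(a),np.linalg.norm(K[0]-K[1]))
print("hole edge", [c.onz(q(p),60) for p in((264,320),)])
E
```

```text
stand corners [[504.2, 382.4, 60.0], [549.1, 297.8, 60.0], [478.4, 258.4, 60.0], [432.1, 345.9, 60.0]] mean [490.96618058 321.13102321  60.        ] [np.float64(95.82380202474741), np.float64(80.87670082155645), np.float64(98.9789868459394), np.float64(80.795691223702)]
key top [[508.6, 348.7, 112.0], [522.4, 338.3, 112.0], [480.6, 288.1, 112.0], [467.3, 299.4, 112.0]] [494.7433943  318.62125457 112.        ]
xdir 50.0679678325652 64.80068048605469 17.298368201544292
hole edge [array([480.48806014, 328.49364806,  60.        ])]
```

```bash
python3 - <<'E'
from h import *
tip=np.array([491,321,10.]);top=np.array([494.7,318.6,112])
zk=(top-tip)/np.linalg.norm(top-tip)
a=np.radians(50.07-180); yd=np.array([np.cos(a),np.sin(a),0]);z=-zk;yd-=z*(yd@z);x=np.cross(yd,z)
R=Rtool(z,x)
plan(R,tip+110*zk);plan(R,tip+70*zk)
E
```

```text
row [-0.001, -0.0074, 0.1504, -0.0045, -0.0435, 0.0467] rows>=2.4 / 0.3
row [-0.0028, -0.0072, 0.1903, -0.0045, -0.0435, 0.0467] rows>=3.0 / 0.3
```

{"fn": "move_arm", "kwargs": {"moves": [[[-0.001,-0.0074,0.06,-0.0045,-0.0435,0.0467],[-0.001,-0.0074,0.12,-0.0045,-0.0435,0.0467],[-0.0015,-0.0073,0.16,-0.0045,-0.0435,0.0467],[-0.0028,-0.0072,0.18,-0.0045,-0.0435,0.0467],[-0.0028,-0.0072,0.19,-0.0045,-0.0435,0.0467],[-0.0028,-0.0072,0.19,-0.0045,-0.0435,0.0467],[-0.0028,-0.0072,0.19,-0.0045,-0.0435,0.0467]]]}}

```text
clock: 6.95
eef_pos: [493.5, 320.9, 81.2]
tool_rot: [3.138, 0.043, -0.695]
force: [-0.4, -0.4, 0.5]
width: 85.7
```

```bash
python3 - <<'E'
from see import *
see("b4.png",{})
E
```

```text
6.95 [493.5 320.9  81.2] [ 3.138  0.043 -0.695] [-0.4 -0.4  0.5] q [-0.5   0.75 -0.16  1.8   0.12  0.62 -1.41] qd 0.005
```

View pics/b4.png

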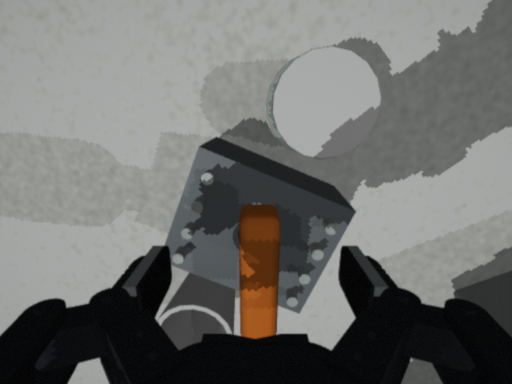

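{"fn": "move_arm", "kwargs": {"moves": [[[0,0,0,0,0,0],[0,0,0,0,0,0],[0,0,0,0,0,0],[0,0,0,0,0,0],[0,0,0,0,0,0],[0,0,0,0,0,0]]], "jaw": 0}}

```text
clock: 7.75
eef_pos: [492.7, 320.6, 80.2]
tool_rot: [3.136, 0.043, -0.695]
force: [-0.7, 0.2, 2.1]
width: 17.4
```

```bash
python3 - <<'E'
from h import *
s=ctrl.read_state();print(s["force"],s["torque"],s["width"],s["clock"],s["eef_pos"],s["tool_rot"])
E
```

```text
[-0.68398064  0.24382333  2.10940621] [-0.05257552  0.09261027 -0.06845537] 17.401999332110293 7.75 [492.69681002 320.63933083  80.18962593] [ 3.13632937  0.0433723  -0.69480638]
```

```bash
cat >> tester.py <<'E'
PT=[639.72,-5.10,-.2395,46.29]
def screw(side,ang,dist,dxy=(0,0),P=PT,flip=True):
    """pose: ang deg slot angle from upslope e toward left; dist = TCP above head top; dxy offsets along e, left"""
    Rw=Ro.from_euler('z',P[2]).as_matrix();t=np.array([P[0],P[1],0])
    a=np.radians(ang+(180 if flip else 0))
    y=e*np.cos(a)+np.array([0,np.sin(a),0]);z=-n;x=np.cross(y,z)
    h=head(side,P[3])+e*dxy[0]+np.array([0,dxy[1],0])
    return Rw@np.c_[x,y,z], Rw@(h+n*dist)+t
E
python3 - <<'E'
from tester import *
B=tool();B2=B.copy();B2[:3,3]-=B[:3,2]*170
R,p=screw(1,71.5,110.2);print(p,np.degrees(Ro.from_matrix(R).as_euler('xyz')))
plan(R,p)
plan(R,p,B2)
E
```

```text
[560.04156677  90.5306881  238.97919171] [-170.4235894   -26.43683853  -34.47667452]
row [0.192, 0.1345, -0.1666, 0.1881, 0.4961, -0.1327] rows>=4.6 / 2.9
row [0.192, 0.1345, 0.0034, 0.1881, 0.4961, -0.1327] rows>=3.8 / 2.9
```

{"fn": "move_arm", "kwargs": {"moves": [[[0,0,-0.02,0,0,0],[0,0,-0.05,0,0,0],[0,0,-0.1,0,0,0],[0,0,-0.15,0,0,0],[0,0,-0.17,0,0,0],[0,0,-0.17,0,0,0],[0,0,-0.17,0,0,0]]]}}

```text
clock: 8.62
eef_pos: [498.0, 315.9, 248.3]
tool_rot: [3.133, 0.044, -0.695]
force: [0.1, -0.5, -2.1]
width: 16.9
```

```bash
python3 - <<'E'
from see import *
s=ctrl.read_state();print(s["force"],s["torque"])
see("b5.png",{})
c=Cam("scene");cv2.imwrite("pics/b5s.png",c.img)
u=c.proj(ctrl.read_state()["eef_pos"])[0];crop(c,u,60,6,"b5sc.png")
print(s["width"])
E
```

```text
[ 0.10238062 -0.50901938 -2.08587247] [-0.07097283 -0.02028089 -0.01770974]
8.62 [498.  315.9 248.3] [ 3.133  0.044 -0.695] [ 0.1 -0.5 -2.1] q [-0.46  0.54 -0.2   1.65  0.07  0.98 -1.37] qd 0.011
16.888427071835377
```

View pics/b5.png

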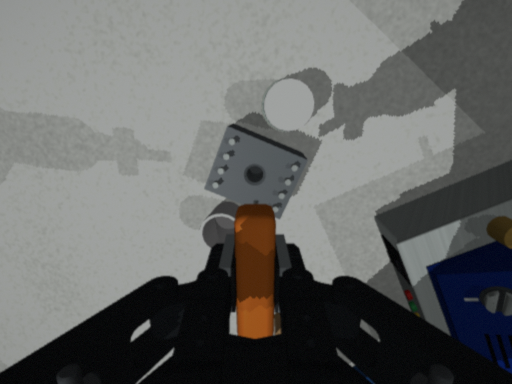

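View pics/b5sc.png

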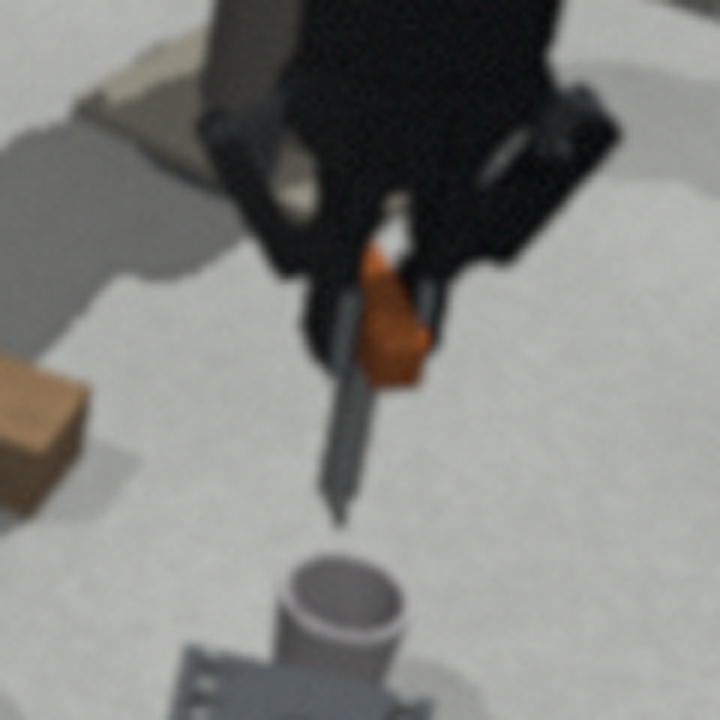

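```bash
python3 - <<'E'
from h import *
d=np.load("last_b5.png.npz");M=d["M"]
im=get_image("wrist");c=Cam("wrist",im=im);c.M=M
Tt=M@np.linalg.inv(im["hand_eye"])
W=lambda p:(Tt@np.r_[p,1])[:3]
print(c.onz([255,174],60))
for oy in(-3,0,3):
  print(oy,[np.round(c.proj(W([sx*9,33+oy,-32]))[0],1).tolist() for sx in(-1,1)],[np.round(c.proj(W([sx*9,-33+oy,-32]))[0],1).tolist() for sx in(-1,1)])
cs=Cam("scene")
u0=cs.proj(Tt[:3,3])[0]; x0,y0=int(u0[0])-60,int(u0[1])-60
for nm,p in(("tip",[0,0,70]),("tipz+-",[0,0,73]),("tip+x3",[3,0,70]),("tip+y3",[0,3,70]),("shoulder",[0,0,59]),("bar+y bottom",[0,33,-10]),("bar-y",[0,-33,-10])):
  print(nm,np.round((cs.proj(W(p))[0]-[x0,y0]+.5)*6-.5,1))
im5=cv2.imread("pics/b5.png");cv2.imwrite("pics/b5w.png",cv2.resize(im5[190:350,200:310],None,fx=3.7,fy=3.7,interpolation=cv2.INTER_CUBIC))
E
```

```text
[490.89770977 320.76437711  60.        ]
-3 [[236.8, 338.2], [274.7, 338.2]] [[234.1, 206.8], [278.2, 206.9]]
0 [[237.0, 343.3], [274.6, 343.3]] [[234.2, 213.7], [278.0, 213.7]]
3 [[237.1, 348.3], [274.5, 348.4]] [[234.4, 220.5], [277.8, 220.5]]
tip [337.7 516.1]
tipz+- [336.6 522.3]
tip+x3 [329.4 516.7]
tip+y3 [335.3 510.5]
shoulder [341.9 493.1]
bar+y bottom [341.5 281.7]
bar-y [401.  401.2]
```

View pics/b5w.png

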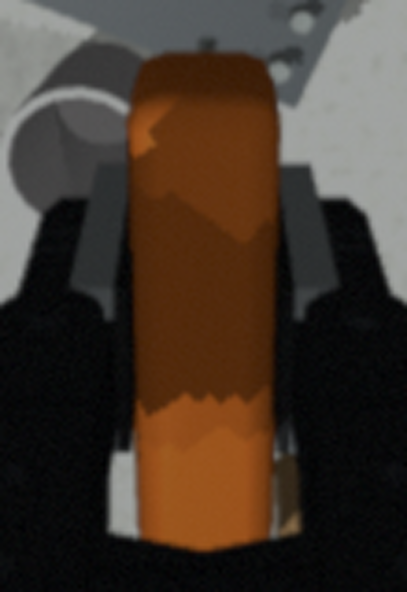

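```bash
python3 - <<'E'
from tester import *
R,p=screw(1,71.5,115);plan(R,p)
E
```

```text
row [0.1899, 0.1348, -0.0021, 0.1907, 0.4971, -0.1321] rows>=3.7 / 2.9
```

{"fn": "move_arm", "kwargs": {"moves": [[[0.05,0.035,-0.02,0.05,0.12,-0.03],[0.1,0.07,-0.02,0.1,0.25,-0.07],[0.15,0.1,-0.01,0.15,0.4,-0.1],[0.1899,0.1348,-0.0021,0.1907,0.4971,-0.1321],[0.1899,0.1348,-0.0021,0.1907,0.4971,-0.1321],[0.1899,0.1348,-0.0021,0.1907,0.4971,-0.1321],[0.1899,0.1348,-0.0021,0.1907,0.4971,-0.1321],[0.1899,0.1348,-0.0021,0.1907,0.4971,-0.1321]]]}}

```text
clock: 9.82
eef_pos: [559.0, 92.6, 244.7]
tool_rot: [-2.971, -0.462, -0.602]
force: [-0.0, 0.3, -1.9]
width: 17.3
```

```bash
python3 - <<'E'
from see import *
from tester import *
s=ctrl.read_state();print(s["torque"])
c,r=see("b6.png",dict(screw_left_head=141))
c=Cam("scene");u=c.proj(screw(1,0,0)[1])[0];crop(c,u,50,7,"b6s.png")
R,p=screw(1,71.5,115);plan(R,p)
E
```

```text
[0.15259878 0.60640594 0.04143074]
9.82 [559.   92.6 244.7] [-2.971 -0.462 -0.602] [-0.   0.3 -1.9] q [-0.54  0.36  0.21  2.16  0.74  0.29 -1.6 ] qd 0.01
screw_left_head 0.74 [251.3 191.7] [609.5  82.  141. ] []
row [-0.0008, 0.0012, 0.0009, -0.0025, -0.0012, -0.0009] rows>=0.0 / 0.0
```

View pics/b6.png

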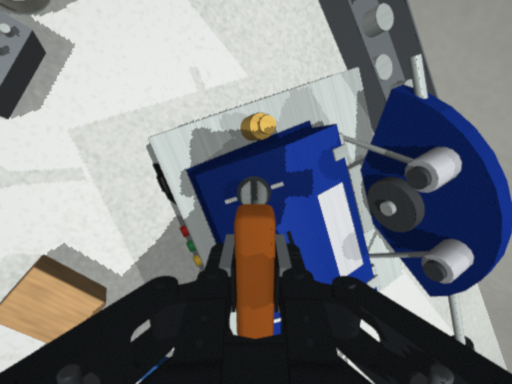

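View pics/b6s.png

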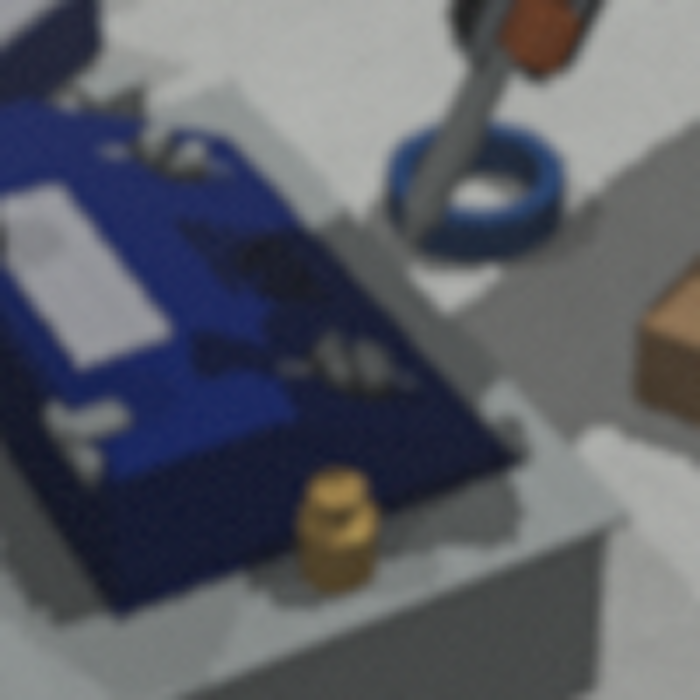

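```bash
python3 - <<'E'
from tester import *
d=np.load("last_b6.png.npz");im=get_image("wrist");c=Cam("wrist",im=im);c.M=d["M"]
i6=cv2.imread("pics/b6.png");cv2.imwrite("pics/b6w.png",cv2.resize(i6[165:215,210:300],None,fx=8,fy=8,interpolation=cv2.INTER_CUBIC))
f=lambda P:np.round((c.proj(P)[0]-[210,165]+.5)*8-.5,1)
R,h=screw(1,71.5,0);print("head",f(h),"ends",f(h+R[:,1]*13),f(h-R[:,1]*13),"sides",f(h+R[:,0]*13),f(h-R[:,0]*13))
R0,g=screw(1,0,-9);print("white",f(g+R0[:,1]*30),f(g-R0[:,1]*30))
E
```

```text
head [357.7 239. ] ends [357.7 343.6] [357.8 131.5] sides [468.2 239.1] [247.3 238.9]
white [125.7 292.7] [594.5 142.2]
```

View pics/b6w.png

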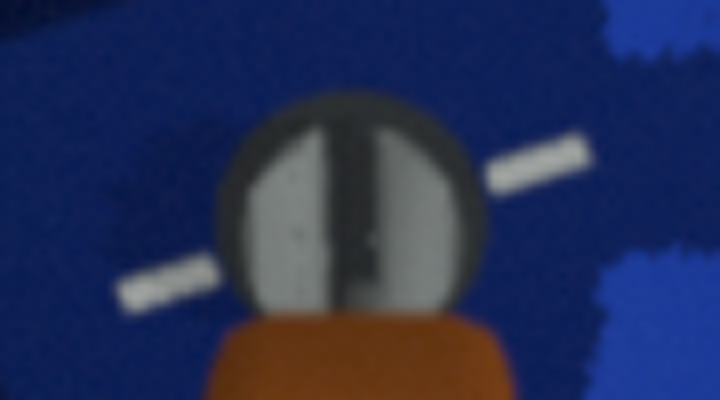

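{"fn": "move_arm", "kwargs": {"moves": [[[-0.0014,0.0008,0.02,-0.0025,-0.0012,-0.0009],[-0.0014,0.0008,0.036,-0.0025,-0.0012,-0.0009],[-0.0014,0.0008,0.042,-0.0025,-0.0012,-0.0009],[-0.0014,0.0008,0.044,-0.0025,-0.0012,-0.0009],[-0.0014,0.0008,0.046,-0.0025,-0.0012,-0.0009],[-0.0014,0.0008,0.048,-0.0025,-0.0012,-0.0009],[-0.0014,0.0008,0.048,-0.0025,-0.0012,-0.0009]]]}}

```text
clock: 10.9
eef_pos: [579.0, 86.2, 201.5]
tool_rot: [-2.975, -0.462, -0.602]
force: [-0.1, -0.6, -1.7]
width: 17.1
```

```bash
cat > st.py <<'E'
from tester import *
s=ctrl.read_state();B=tool()
print(round(s["clock"],2),"F_tool",np.round(B[:3,:3].T@s["force"],1),"T_tool",np.round(B[:3,:3].T@s["torque"],2),"w",round(s["width"],1),"q",np.round(s["qpos"],2))
import sys
def rel(side,ang):
    R,p=screw(side,ang,0);v=R.T@(B[:3,3]-p)
    print("rel head: x,y(tool tgt) , dist",np.round([v[0],v[1],-v[2]],2),"rot err",np.round(np.degrees(Ro.from_matrix(R.T@B[:3,:3]).as_rotvec()),1))
if len(sys.argv)>2: rel(int(sys.argv[1]),float(sys.argv[2]))
E
python3 st.py 1 71.5
```

```text
10.9 F_tool [-0.5  0.8  1.5] T_tool [-0.22 -0.65  0.01] w 17.1 q [-0.44  0.45  0.12  2.16  1.08  0.24 -1.93]
rel head: x,y(tool tgt) , dist [-0.49 -0.18 67.95] rot err [-0.  0.  0.]
```

{"fn": "move_arm", "kwargs": {"moves": [[[0,0,0.001,0,0,0],[0,0,0.002,0,0,0],[0,0,0.003,0,0,0],[0,0,0.004,0,0,0],[0,0,0.004,0,0,0]]]}}

```text
clock: 11.52
eef_pos: [580.7, 85.9, 198.5]
tool_rot: [-2.974, -0.462, -0.602]
force: [-4.4, 0.8, 5.8]
width: 17.4
```

```bash
python3 st.py 1 71.5
```

```text
11.53 F_tool [-1.   0.7 -7.3] T_tool [-0.45 -0.81 -0.01] w 17.4 q [-0.43  0.46  0.11  2.16  1.12  0.24 -1.97]
rel head: x,y(tool tgt) , dist [-0.47 -0.29 64.49] rot err [0. 0. 0.]
```

{"fn": "move_arm", "kwargs": {"moves": [[[0,0,0,0,0,0.12],[0,0,0,0,0,0.25],[0,0,0,0,0,0.4],[0,0,0,0,0,0.4]]]}}

```text
clock: 12.02
eef_pos: [580.9, 86.2, 198.5]
tool_rot: [-2.802, -0.36, -1.025]
force: [-5.1, 0.7, 6.2]
width: 17.3
```

```bash
python3 st.py 1 71.5
```

```text
12.03 F_tool [-0.8  1.5 -7.9] T_tool [-0.55 -0.54 -0.08] w 17.3 q [-0.43  0.46  0.11  2.16  1.12  0.24 -2.37]
rel head: x,y(tool tgt) , dist [-0.44 -0.65 64.51] rot err [ 0.1  0.  23. ]
```

{"fn": "move_arm", "kwargs": {"moves": [[[0,0,-0.012,0,0,0],[0,0,-0.012,0,0,-0.185],[0,0,-0.012,0,0,-0.37],[0,0,-0.012,0,0,-0.555],[0,0,-0.012,0,0,-0.74],[0,0,-0.012,0,0,-0.925],[0,0,-0.012,0,0,-1.11],[0,0,-0.012,0,0,-1.295],[0,0,-0.012,0,0,-1.48],[0,0,-0.012,0,0,-1.665],[0,0,-0.012,0,0,-1.85],[0,0,-0.012,0,0,-2.035],[0,0,-0.012,0,0,-2.22],[0,0,-0.012,0,0,-2.405],[0,0,-0.012,0,0,-2.59],[0,0,-0.012,0,0,-2.775],[0,0,-0.012,0,0,-2.96],[0,0,-0.012,0,0,-3.1416],[0,0,-0.012,0,0,-3.1416],[0,0,-0.012,0,0,-3.1416]]]}}

```text
clock: 14.52
eef_pos: [575.4, 86.9, 208.4]
tool_rot: [2.803, 0.359, 2.114]
force: [-0.1, 0.4, -1.5]
width: 16.9
```

```bash
sed -i 's/def rel(side,ang):/def rel(side,ang):\n    global screw\n    import functools\n    sc=functools.partial(screw,flip=False)/; s/R,p=screw(side,ang,0);v/R,p=sc(side,ang,0);v/' st.py; python3 st.py 1 48.5; python3 - <<'E'
from see import *
see("b7.png",{})
im=cv2.imread("pics/b7.png");cv2.imwrite("pics/b7w.png",cv2.resize(im[150:240,200:310],None,fx=6,fy=6,interpolation=cv2.INTER_CUBIC))
E
```

```text
14.53 F_tool [ 0.9 -0.3  1.2] T_tool [0.41 0.48 0.03] w 16.9 q [-0.02  0.47 -0.47  2.15  1.31  0.51  0.61]
rel head: x,y(tool tgt) , dist [ 0.43 -0.22 75.79] rot err [ 0.  -0.   0.1]
14.53 [575.4  86.9 208.4] [2.803 0.359 2.114] [-0.1  0.4 -1.5] q [-0.02  0.47 -0.47  2.15  1.31  0.51  0.61] qd 0.012
```

View pics/b7.png

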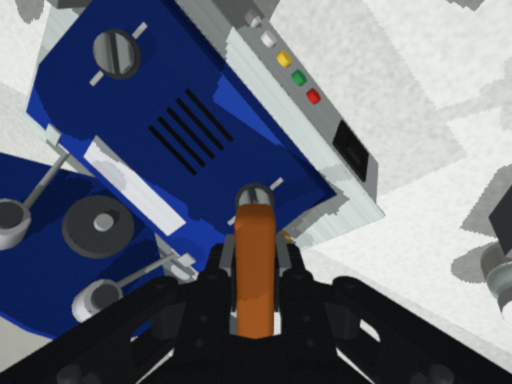

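View pics/b7w.png

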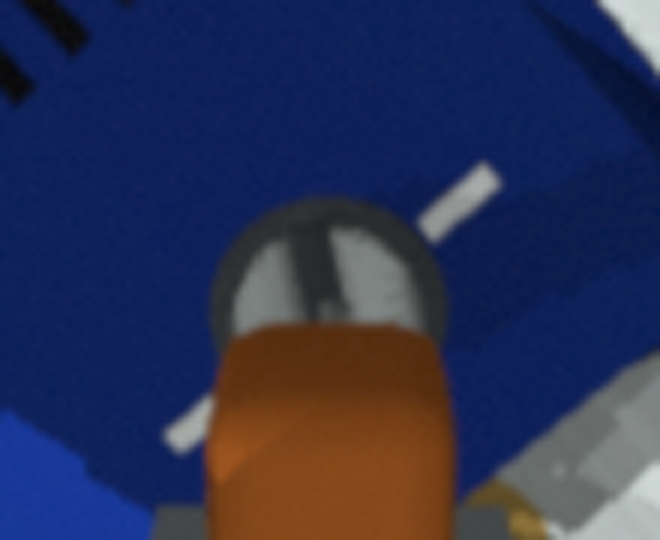

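{"fn": "move_arm", "kwargs": {"moves": [[[0,0,0.003,0,0,-0.15],[0,0,0.006,0,0,-0.15],[0,0,0.009,0,0,-0.15],[0,0,0.0105,0,0,-0.15],[0,0,0.0118,0,0,-0.15],[0,0,0.0118,0,0,-0.15]]]}}

```text
clock: 15.32
eef_pos: [580.7, 85.7, 198.5]
tool_rot: [2.861, 0.406, 2.27]
force: [-2.7, 0.5, 3.4]
width: 17.1
```

```bash
python3 st.py 1 57
```

```text
15.32 F_tool [ 0.6 -0.6 -4.3] T_tool [0.64 0.4  0.01] w 17.1 q [-0.01  0.49 -0.47  2.15  1.36  0.51  0.72]
rel head: x,y(tool tgt) , dist [ 3.200e-01 -1.000e-02  6.455e+01] rot err [ 0.  -0.1 -0.1]
```

{"fn": "move_arm", "kwargs": {"moves": [[[0,0,0,0,0,0.17],[0,0,0,0,0,0.34],[0,0,0,0,0,0.51],[0,0,0,0,0,0.68],[0,0,0,0,0,0.85],[0,0,0,0,0,1.0],[0,0,0,0,0,1.08],[0,0,0,0,0,1.12],[0,0,0,0,0,1.12]]]}}

```text
clock: 16.45
eef_pos: [580.6, 85.0, 198.6]
tool_rot: [2.655, -0.056, 1.222]
force: [-3.8, -1.6, 6.4]
width: 17.1
```

```bash
python3 st.py 1 0
```

```text
16.45 F_tool [-2.5  0.4 -7.2] T_tool [ 0.48 -0.78 -0.05] w 17.1 q [-0.09  0.48 -0.37  2.15  1.33  0.46 -0.38]
rel head: x,y(tool tgt) , dist [-0.51 -0.12 64.53] rot err [-0.1 -0.1  7. ]
```

{"fn": "move_arm", "kwargs": {"moves": [[[0,0,0,0,0,0.05],[0,0,0,0,0,0.1],[0,0,0,0,0,0.1]]]}}

```text
clock: 16.82
eef_pos: [580.6, 84.9, 198.6]
tool_rot: [2.662, -0.102, 1.133]
force: [-4.0, -1.6, 5.7]
width: 17.3
```

```bash
python3 st.py 1 0
```

```text
16.82 F_tool [-2.6  0.1 -6.6] T_tool [ 0.42 -0.81 -0.07] w 17.3 q [-0.1   0.47 -0.35  2.15  1.33  0.45 -0.48]
rel head: x,y(tool tgt) , dist [-0.55 -0.17 64.51] rot err [-0.1 -0.1 12.8]
```

{"fn": "move_arm", "kwargs": {"moves": [[[0,0,0,0,0,0.05],[0,0,0,0,0,0.1],[0,0,0,0,0,0.1]]]}}

```text
clock: 17.2
eef_pos: [580.5, 85.1, 198.5]
tool_rot: [2.673, -0.148, 1.044]
force: [-4.7, -1.0, 5.7]
width: 17.2
```

```bash
python3 st.py 1 0
```

```text
17.2 F_tool [-2.4 -0.4 -7. ] T_tool [ 0.4  -0.9  -0.29] w 17.2 q [-0.1   0.47 -0.34  2.15  1.33  0.45 -0.58]
rel head: x,y(tool tgt) , dist [-0.45 -0.36 64.52] rot err [-0.1 -0.1 18.4]
```

```bash
python3 - <<'E'
from tester import *
R,p=screw(-1,48.7,85,flip=False);plan(R,p)
R,p=screw(1,0,95,flip=False);plan(R,p)
E
```

```text
row [-0.1399, 0.047, -0.0202, 0.0003, 0.0021, -1.1718] rows>=2.4 / 6.3
row [0.0005, 0.0002, -0.0305, 0.0011, 0.0017, -0.3218] rows>=0.5 / 1.7
```

{"fn": "move_arm", "kwargs": {"moves": [[[0,0,0,0,0,0.03],[0,0,-0.01,0,0,0],[0,0,-0.03,0,0,-0.1],[-0.04,0.013,-0.03,0,0,-0.28],[-0.08,0.027,-0.03,0,0.001,-0.46],[-0.12,0.04,-0.03,0,0.002,-0.64],[-0.14,0.047,-0.0202,0,0.002,-0.82],[-0.14,0.047,-0.0202,0,0.002,-1.0],[-0.14,0.047,-0.0202,0,0.002,-1.17],[-0.14,0.047,-0.0202,0,0.002,-1.17],[-0.14,0.047,-0.0202,0,0.002,-1.17]]]}}

```text
clock: 18.58
eef_pos: [536.7, -55.3, 216.0]
tool_rot: [2.802, 0.357, 2.115]
force: [-0.9, -0.4, -2.1]
width: 17.2
```

```bash
python3 st.py -1 48.7; python3 - <<'E'
from see import *
from tester import *
see("b8.png",{})
d=np.load("last_b8.png.npz");im=get_image("wrist");c=Cam("wrist",im=im);c.M=d["M"]
i=cv2.imread("pics/b8.png");cv2.imwrite("pics/b8w.png",cv2.resize(i[165:240,210:300],None,fx=8,fy=8,interpolation=cv2.INTER_CUBIC))
f=lambda P:np.round((c.proj(P)[0]-[210,165]+.5)*8-.5,1)
R,h=screw(-1,48.7,0,flip=False);print("head",f(h),"ends",f(h+R[:,1]*13),f(h-R[:,1]*13),"sides",f(h+R[:,0]*13),f(h-R[:,0]*13))
R0,g=screw(-1,0,-9);print("white",f(g+R0[:,1]*30),f(g-R0[:,1]*30))
print("left at",c.proj(screw(1,0,0)[1]))
E
```

```text
18.57 F_tool [ 0.8 -1.5  1.5] T_tool [0.45 0.5  0.03] w 17.2 q [ 0.28  0.37 -0.41  2.28  1.45  0.29  0.73]
rel head: x,y(tool tgt) , dist [ 0.75  0.4  84.32] rot err [-0.   0.1  0.3]
18.57 [536.7 -55.3 216. ] [2.802 0.357 2.115] [-0.9 -0.4 -2.1] q [ 0.28  0.37 -0.41  2.28  1.45  0.29  0.73] qd 0.01
head [345.3 291.3] ends [346.  408.5] [344.6 170.4] sides [470.3 290.9] [220.3 291.8]
white [558.8  85.2] [142.2 438.1]
left at [[356.75584258 312.64526503]]
```

View pics/b8.png

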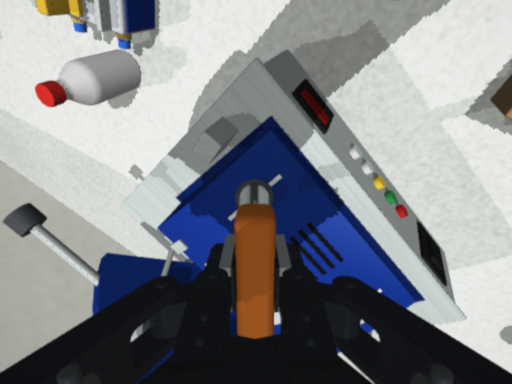

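View pics/b8w.png

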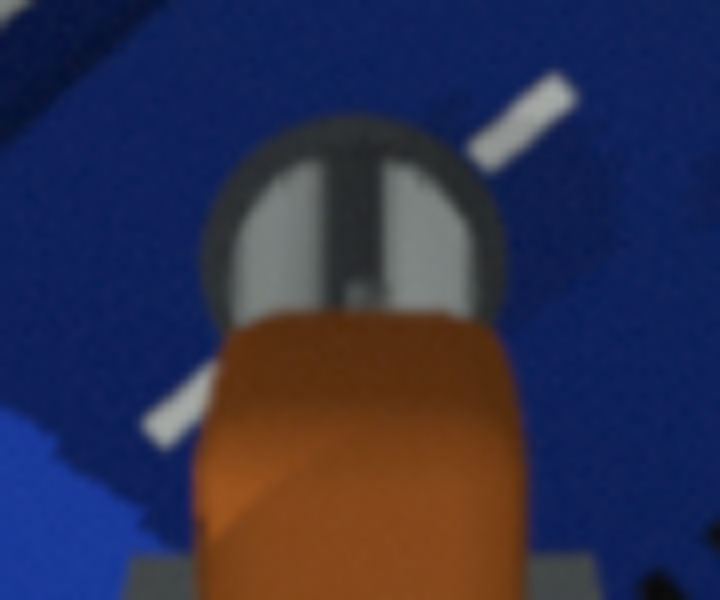

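{"fn": "move_arm", "kwargs": {"moves": [[[0.0003,-0.0004,0.01,0,0,-0.005],[0.0003,-0.0004,0.013,0,0,-0.005],[0.0003,-0.0004,0.015,0,0,-0.005],[0.0003,-0.0004,0.017,0,0,-0.005],[0.0003,-0.0004,0.019,0,0,-0.005],[0.0003,-0.0004,0.0202,0,0,-0.005],[0.0003,-0.0004,0.0202,0,0,-0.005]]]}}

```text
clock: 19.55
eef_pos: [545.5, -58.0, 198.6]
tool_rot: [2.804, 0.361, 2.122]
force: [-2.9, 0.3, 5.3]
width: 17.1
```

```bash
python3 st.py -1 48.7
```

```text
19.55 F_tool [-0.2 -0.4 -6. ] T_tool [0.59 0.17 0.04] w 17.1 q [ 0.28  0.42 -0.4   2.28  1.62  0.3   0.58]
rel head: x,y(tool tgt) , dist [ 0.43  0.   64.58] rot err [-0.1  0.  -0.2]
```

{"fn": "move_arm", "kwargs": {"moves": [[[0,0,0,0,0,0.17],[0,0,0,0,0,0.34],[0,0,0,0,0,0.51],[0,0,0,0,0,0.68],[0,0,0,0,0,0.85],[0,0,0,0,0,0.95],[0,0,0,0,0,1.02],[0,0,0,0,0,1.06],[0,0,0,0,0,1.06]]]}}

```text
clock: 20.68
eef_pos: [545.3, -58.8, 198.5]
tool_rot: [2.661, -0.096, 1.147]
force: [-3.3, -1.7, 5.0]
width: 17.2
```

```bash
python3 st.py -1 0
```

```text
20.68 F_tool [-2.4  0.4 -5.8] T_tool [ 0.34 -0.77 -0.06] w 17.2 q [ 0.35  0.43 -0.5   2.28  1.61  0.34 -0.46]
rel head: x,y(tool tgt) , dist [-0.6  -0.38 64.6 ] rot err [-0.  -0.  11.9]
```

{"fn": "move_arm", "kwargs": {"moves": [[[0,0,0,0,0,0.05],[0,0,0,0,0,0.1],[0,0,0,0,0,0.13],[0,0,0,0,0,0.13]]]}}

```text
clock: 21.18
eef_pos: [545.1, -58.7, 198.4]
tool_rot: [2.676, -0.155, 1.031]
force: [-4.0, -1.6, 5.9]
width: 17.1
```

```bash
python3 st.py -1 0
```

```text
21.18 F_tool [-2.5  0.6 -6.9] T_tool [ 0.32 -0.83 -0.23] w 17.1 q [ 0.35  0.44 -0.51  2.28  1.61  0.35 -0.59]
rel head: x,y(tool tgt) , dist [-0.5  -0.59 64.59] rot err [-0.  -0.  19.3]
```

{"fn": "move_arm", "kwargs": {"moves": [[[0,0,0,0,0,0.05],[0,0,0,0,0,0.05],[0,0,-0.01,0,0,0],[0,0,-0.05,0,0,-0.1],[0,0,-0.09,0,0,-0.25],[0.02,0,-0.09,0,0,-0.33],[0.03,0,-0.09,0,0,-0.33]]]}}

```text
clock: 22.05
eef_pos: [520.5, -21.3, 283.8]
tool_rot: [2.65, -0.007, 1.324]
force: [0.1, -1.2, -1.9]
width: 17.1
```

```bash
python3 st.py -1 0; python3 - <<'E'
from see import *
from tester import *
see("b9.png",{})
E
```

```text
22.05 F_tool [-1.2 -0.6  1.8] T_tool [0.67 0.03 0.04] w 17.1 q [ 0.46  0.25 -0.71  2.22  0.98  0.44  0.28]
rel head: x,y(tool tgt) , dist [ 30.    10.51 155.37] rot err [-0.2  0.2  0.5]
22.05 [520.5 -21.3 283.8] [ 2.65  -0.007  1.324] [ 0.1 -1.2 -1.9] q [ 0.46  0.25 -0.71  2.22  0.98  0.44  0.28] qd 0.251
```

View pics/b9.png

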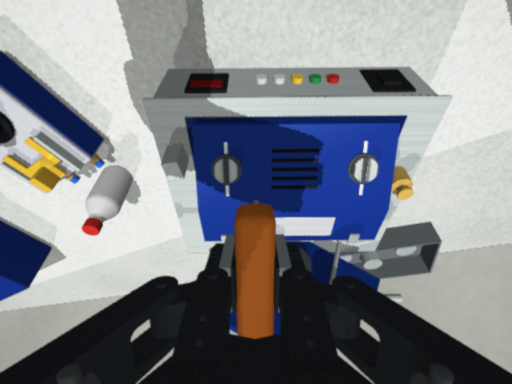

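```bash
python3 - <<'E'
from h import *
plan(down(1.33),[490.9,320.8,240])
E
```

```text
row [0.3234, -0.1212, -0.0128, 0.4909, -0.0066, -0.0083] rows>=5.5 / 2.6
```

{"fn": "move_arm", "kwargs": {"moves": [[[0.055,-0.02,-0.01,0.08,0,0],[0.11,-0.04,-0.01,0.17,-0.003,-0.003],[0.165,-0.06,-0.011,0.26,-0.004,-0.004],[0.22,-0.08,-0.012,0.35,-0.005,-0.006],[0.275,-0.102,-0.0125,0.43,-0.006,-0.008],[0.3234,-0.1212,-0.0128,0.4909,-0.0066,-0.0083],[0.3234,-0.1212,-0.0128,0.4909,-0.0066,-0.0083],[0.3234,-0.1212,-0.0128,0.4909,-0.0066,-0.0083],[0.3234,-0.1212,-0.0128,0.4909,-0.0066,-0.0083]]]}}

```text
clock: 23.22
eef_pos: [489.0, 317.0, 237.4]
tool_rot: [-3.14, 0.006, 1.329]
force: [-0.2, -0.9, -1.2]
width: 17.2
```

```bash
python3 st.py; python3 - <<'E'
from see import *
see("b10.png",{})
plan(down(1.33),[490.9,320.8,81])
c=Cam("scene");u=c.proj(ctrl.read_state()["eef_pos"]-[0,0,70])[0];crop(c,u,60,6,"b10s.png",[u])
E
```

```text
23.23 F_tool [-0.9  0.   1.2] T_tool [ 0.01 -0.03 -0.01] w 17.2 q [-0.1   0.66 -0.88  1.68  0.57  1.08  0.18]
23.23 [489.  317.  237.4] [-3.14   0.006  1.329] [-0.2 -0.9 -1.2] q [-0.1   0.66 -0.88  1.68  0.57  1.08  0.18] qd 0.01
row [0.0047, 0.0012, 0.1568, -0.0015, 0.0054, -0.0008] rows>=2.5 / 0.0
```

View pics/b10.png

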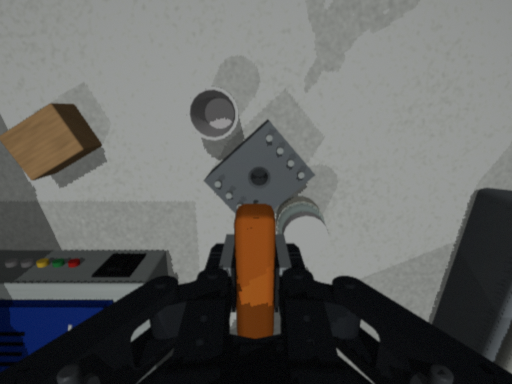

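View pics/b10s.png

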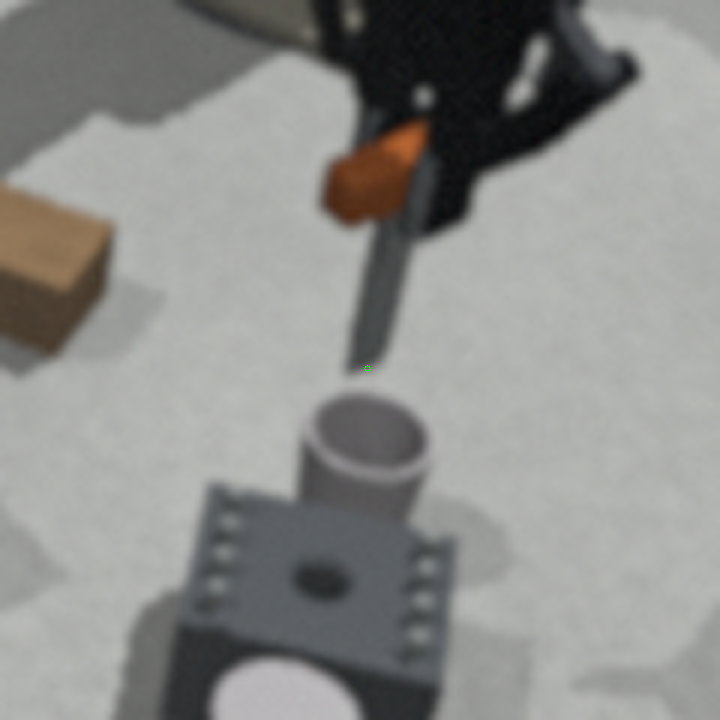

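```bash
python3 - <<'E'
from h import *
for fn,b in(("b10",(225,145,295,205)),("b5",(220,140,290,205))):
    d=np.load(f"last_{fn}.png.npz");im=get_image("wrist");c=Cam("wrist",im=im);c.M=d["M"]
    g=cv2.cvtColor(d["img"],cv2.COLOR_BGR2GRAY)
    x0,y0,x1,y1=b;s=g[y0:y1,x0:x1]
    u=c.proj([490.9,320.8,60])[0]
    yy,xx=np.mgrid[y0:y1,x0:x1];m=(s<50)&(np.hypot(xx-u[0],yy-u[1])<14)
    uv=(xx[m].mean(),yy[m].mean());print(fn,u,m.sum(),uv,c.onz(uv,60))
cv2.imwrite("pics/b10h.png",cv2.resize(cv2.imread("pics/b10.png")[145:205,225:295],None,fx=8,fy=8,interpolation=cv2.INTER_CUBIC))
cv2.imwrite("pics/b5h.png",cv2.resize(cv2.imread("pics/b5.png")[140:205,220:290],None,fx=8,fy=8,interpolation=cv2.INTER_CUBIC))
E
```

```text
b10 [258.80122665 178.19541821] 240 (np.float64(258.75416666666666), np.float64(176.16666666666666)) [488.57838563 321.30429493  60.        ]
b5 [254.98220369 173.9759095 ] 212 (np.float64(254.18867924528303), np.float64(173.93396226415095)) [490.20595897 321.43051187  60.        ]
```

View pics/b10h.png

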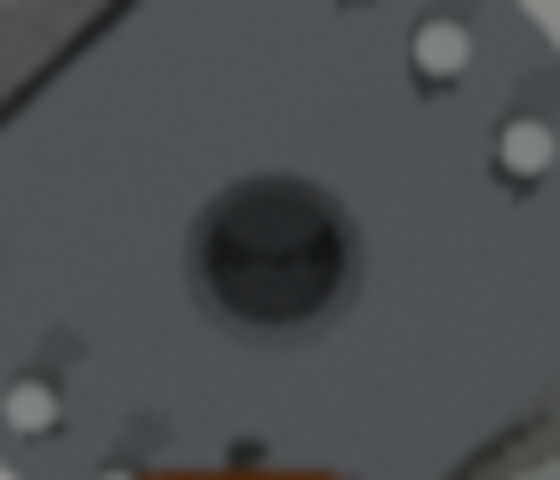

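View pics/b5h.png

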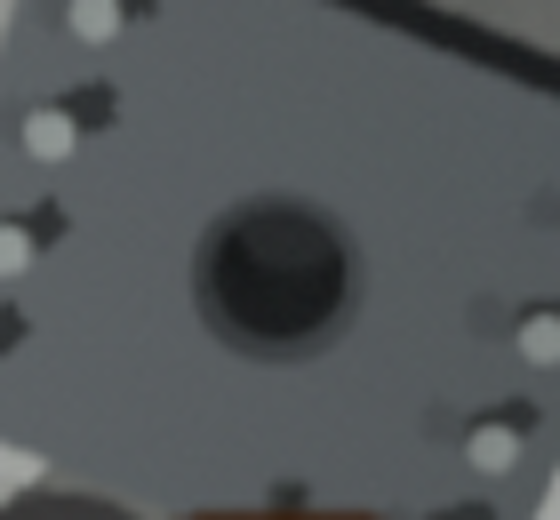

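```bash
python3 - <<'E'
from h import *
plan(down(1.33),[490.0,321.0,140]);plan(down(1.33),[490.0,321.0,81.5])
E
```

```text
row [0.0036, 0.0004, 0.0984, -0.0016, 0.004, 0.0003] rows>=1.6 / 0.0
row [0.0038, 0.0005, 0.1569, -0.0016, 0.004, 0.0003] rows>=2.5 / 0.0
```

{"fn": "move_arm", "kwargs": {"moves": [[[0.0038,0.0005,0.04,-0.0016,0.004,0],[0.0038,0.0005,0.08,-0.0016,0.004,0],[0.0038,0.0005,0.098,-0.0016,0.004,0],[0.0038,0.0005,0.098,-0.0016,0.004,0],[0.0038,0.0005,0.098,-0.0016,0.004,0]]]}}

```text
clock: 24.05
eef_pos: [490.3, 323.2, 141.6]
tool_rot: [3.141, -0.003, 1.332]
force: [0.4, -0.8, -1.2]
width: 16.6
```

```bash
python3 st.py; python3 - <<'E'
from see import *
see("b11.png",{},"scene")
plan(down(1.33),[490.0,321.0,81.5])
c=Cam("scene");u=c.proj([490,321,70])[0];crop(c,u,50,7,"b11s.png",[u,c.proj([490,321,60])[0]])
E
```

```text
24.05 F_tool [-0.7  0.5  1.2] T_tool [ 0.04 -0.    0.  ] w 16.6 q [-0.15  0.77 -0.79  1.77  0.69  0.9   0.08]
24.05 [490.3 323.2 141.6] [ 3.141e+00 -3.000e-03  1.332e+00] [ 0.4 -0.8 -1.2] q [-0.15  0.77 -0.79  1.77  0.69  0.9   0.08] qd 0.009
row [-0.0023, 0.0002, 0.0602, 0.0005, -0.0026, 0.0018] rows>=1.0 / 0.0
```

View pics/b11s.png

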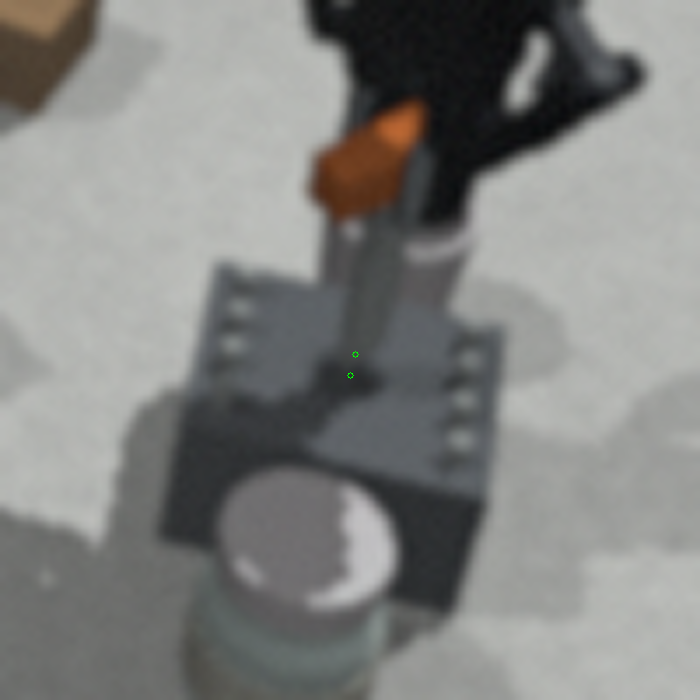

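{"fn": "move_arm", "kwargs": {"moves": [[[-0.0022,0.0002,0.004,0,-0.002,0],[-0.0022,0.0002,0.006,0,-0.002,0],[-0.0022,0.0002,0.006,0,-0.002,0]]]}}

```text
clock: 24.52
eef_pos: [489.2, 319.9, 134.0]
tool_rot: [-3.14, 0.002, 1.332]
force: [-0.1, -0.1, -0.6]
width: 16.7
```

```bash
python3 st.py; python3 - <<'E'
from h import *
s=ctrl.read_state();print(s["eef_pos"],s["tool_rot"])
plan(down(1.33),[490.0,321.0,81.5])
E
```

```text
24.52 F_tool [-0.1 -0.1  0.6] T_tool [-0.03  0.01  0.02] w 16.7 q [-0.16  0.78 -0.78  1.78  0.7   0.89  0.07]
[489.15946642 319.88356324 133.96511848] [-3.14029373e+00  2.04202365e-03  1.33190012e+00]
row [0.0014, 0.0006, 0.0525, -0.0013, 0.002, 0.0019] rows>=0.8 / 0.0
```

```bash
python3 - <<'E'
from h import *
P=[]
for i in range(6):
    s=ctrl.read_state();P.append(np.r_[s["eef_pos"],s["tool_rot"][:2]]);get_image("top")
P=np.array(P);print(np.round(P,2));print(P[:,:3].mean(0))
E
```

```text
[[489.16 319.88 133.97  -3.14   0.  ]
 [489.19 320.04 134.05  -3.14   0.  ]
 [489.2  320.09 134.06  -3.14   0.  ]
 [489.21 320.16 134.12  -3.14   0.  ]
 [489.24 320.18 134.15  -3.14   0.  ]
 [489.23 320.14 134.11  -3.14   0.  ]]
[489.20410268 320.08263209 134.07637324]
```

{"fn": "move_arm", "kwargs": {"moves": [[[0.001,0.0006,0.004,0,0,0],[0.001,0.0006,0.012,0,0,0],[0.001,0.0006,0.024,0,0,0],[0.001,0.0006,0.036,0,0,0],[0.001,0.0006,0.044,0,0,0],[0.001,0.0006,0.05,0,0,0],[0.001,0.0006,0.052,0,0,0],[0.001,0.0006,0.052,0,0,0]]]}}

```text
clock: 25.82
eef_pos: [490.0, 320.9, 82.2]
tool_rot: [-3.14, 0.002, 1.332]
force: [-0.2, -0.7, -1.5]
width: 17.1
```

```bash
python3 st.py; python3 - <<'E'
from h import *
s=ctrl.read_state();print(s["eef_pos"],s["tool_rot"])
c=Cam("scene");u=c.proj([490,321,80])[0];crop(c,u,50,7,"b12s.png")
E
```

```text
25.82 F_tool [-0.8 -0.   1.5] T_tool [-0.01  0.05  0.07] w 17.1 q [-0.19  0.84 -0.73  1.81  0.77  0.8   0.01]
[489.99987278 320.92858537  82.15936148] [-3.14049212e+00  1.57899429e-03  1.33202448e+00]
```

View pics/b12s.png

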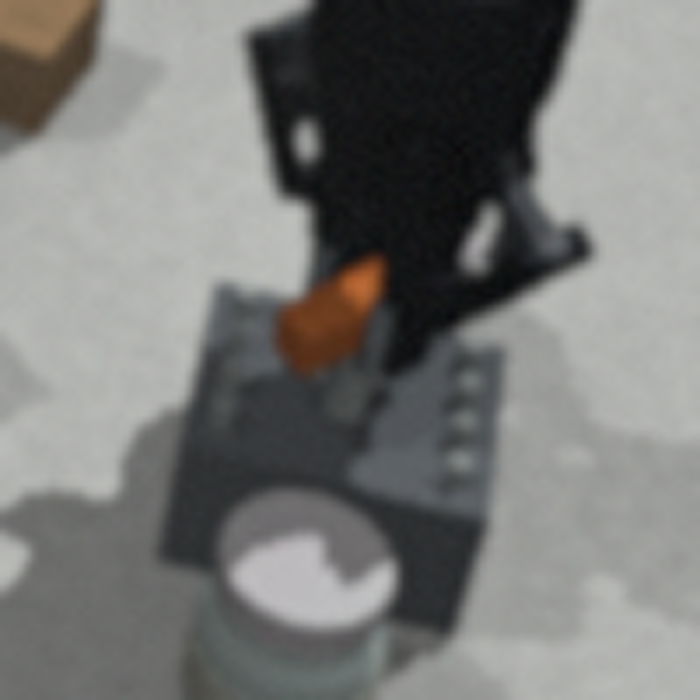

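{"fn": "move_arm", "kwargs": {"moves": [[[0,0,0.001,0,0,0],[0,0,0.002,0,0,0],[0,0,0.0025,0,0,0],[0,0,0.0025,0,0,0]]]}}

```text
clock: 26.38
eef_pos: [490.2, 321.0, 80.2]
tool_rot: [-3.141, 0.001, 1.332]
force: [-1.0, -0.6, 5.3]
width: 17.0
```

```bash
python3 st.py; python3 - <<'E'
from h import *
s=ctrl.read_state();print(s["eef_pos"],s["tool_rot"])
E
```

```text
26.38 F_tool [-0.8 -0.9 -5.3] T_tool [ 0.1  -0.38  0.02] w 17.0 q [-0.19  0.85 -0.72  1.81  0.77  0.79  0.01]
[490.15324893 320.99138064  80.20935494] [-3.14109175e+00  1.36954057e-03  1.33198072e+00]
```

{"fn": "move_arm", "kwargs": {"moves": [[[0,0,0,0,0,0],[0,0,0,0,0,0],[0,0,0,0,0,0],[0,0,0,0,0,0],[0,0,-0.02,0,0,0],[0,0,-0.06,0,0,0],[0,0,-0.12,0,0,0],[0,0,-0.17,0,0,0],[0,0,-0.17,0,0,0],[0,0,-0.17,0,0,0]]], "jaw": 1}}

```text
clock: 27.62
eef_pos: [490.1, 320.6, 250.1]
tool_rot: [-3.141, 0.002, 1.332]
force: [-0.6, -0.3, -0.1]
width: 85.1
```

```bash
python3 st.py; python3 - <<'E'
from see import *
see("b13.png",{})
plan(down(-.4),[520,-200,290])
plan(down(-1.1),[520,-200,290])
E
```

```text
27.62 F_tool [-0.4 -0.5  0.1] T_tool [-0.01 -0.04 -0.  ] w 85.1 q [-0.1   0.65 -0.89  1.66  0.55  1.1   0.19]
27.62 [490.1 320.6 250.1] [-3.141e+00  2.000e-03  1.332e+00] [-0.6 -0.3 -0.1] q [-0.1   0.65 -0.89  1.66  0.55  1.1   0.19] qd 0.029
row [-0.4986, 0.1523, -0.0395, 0.0015, 0.0036, 1.732] rows>=8.4 / 9.3
row [-0.4986, 0.1523, -0.0395, 0.0031, 0.0033, 2.432] rows>=8.4 / 13.0
```

View pics/b13.png

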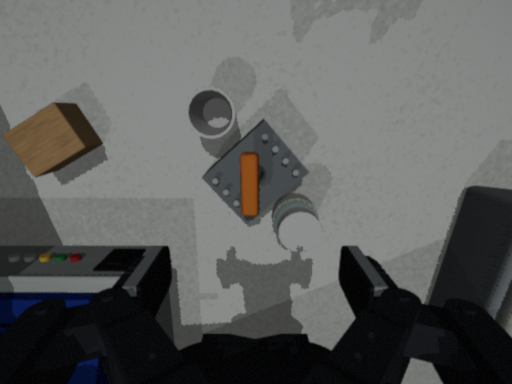

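```bash
python3 - <<'E'
from h import *
plan(down(-.3),[492,-350,225])
E
```

```text
row [-0.6507, 0.1607, 0.026, 0.0013, 0.0037, 1.632] rows>=10.7 / 8.7
```

{"fn": "move_arm", "kwargs": {"moves": [[[-0.06,0.015,0,0,0,0.15],[-0.12,0.03,0,0,0,0.3],[-0.18,0.045,0,0,0,0.45],[-0.24,0.06,0,0,0,0.6],[-0.3,0.075,0,0,0,0.75],[-0.36,0.09,0,0,0,0.9],[-0.42,0.105,0,0,0,1.05],[-0.48,0.12,0,0,0,1.2],[-0.54,0.135,0.01,0,0,1.35],[-0.6,0.15,0.02,0,0,1.5],[-0.6507,0.1607,0.026,0.0013,0.0037,1.632],[-0.6507,0.1607,0.026,0.0013,0.0037,1.632],[-0.6507,0.1607,0.026,0.0013,0.0037,1.632],[-0.6507,0.1607,0.026,0.0013,0.0037,1.632]]], "jaw": 0.65}}

```text
clock: 29.42
eef_pos: [492.8, -347.2, 224.3]
tool_rot: [-3.139, 0.0, -0.297]
force: [0.0, 0.1, 1.0]
width: 55.5
```

```bash
python3 - <<'E'
from see import *
see("b14.png",dict(knob_top=101,knob_pointer=65,red_mark=62,lock_tab=98))
i=cv2.imread("pics/b14.png")
E
```

```text
29.43 [ 492.8 -347.2  224.3] [-3.139  0.    -0.297] [0.  0.1 1. ] q [ 0.85  0.6  -0.45  1.65  0.3   0.96 -0.01] qd 0.009
knob_top 0.94 [254.  191.9] [ 491.1 -348.6  101. ] []
knob_pointer 0.79 [246.6 207.4] [ 474.9 -373.1   65. ] []
red_mark 0.52 [226.7 189.4] [ 459.8 -347.7   62. ] []
lock_tab 0.62 [330.5 143.7] [ 572.5 -325.6   98. ] []
```

View pics/m_b14.png

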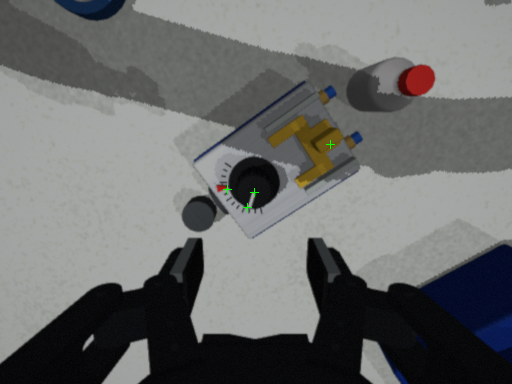

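```bash
python3 - <<'E'
from h import *
i=cv2.imread("pics/b14.png");c=i[140:235,195:300]
c=cv2.convertScaleAbs(c,alpha=1.6,beta=10)
cv2.imwrite("pics/b14w.png",cv2.resize(c,None,fx=6,fy=6,interpolation=cv2.INTER_CUBIC))
E
```

```text
(no output)
```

View pics/b14w.png

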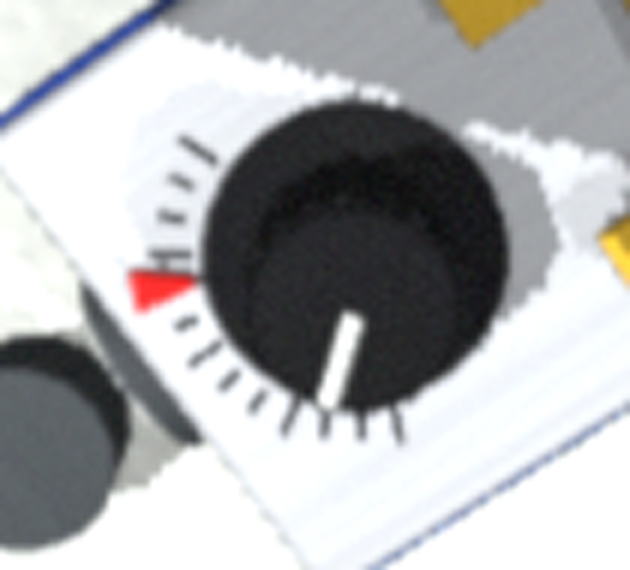

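```bash
python3 - <<'E'
from h import *
d=np.load("last_b14.png.npz");im=get_image("wrist");c=Cam("wrist",im=im);c.M=d["M"]
q=lambda x,y:np.array([(x+.5)/6-.5+195,(y+.5)/6-.5+140])
iq=lambda u:(u-[195,140]+.5)*6-.5
k=c.onz(q(355,252),65);print("skirt centre",k)
for a in np.arange(0,360,45):
    print(a,np.round(iq(c.proj(k+28*np.array([np.cos(np.radians(a)),np.sin(np.radians(a)),0]))[0])),np.round(iq(c.proj(k+[0,0,36]+18*np.array([np.cos(np.radians(a)),np.sin(np.radians(a)),0]))[0])))
t=k+[0,0,36];print("top centre px",iq(c.proj(t)[0]))
for u in((352,315),(330,405),(328,408)):
    v=c.onz(q(*u),101)-t;print("on top",np.degrees(np.arctan2(v[1],v[0])),np.hypot(v[0],v[1]))
a=c.onz(q(352,315),101);b=c.onz(q(330,405),101);print(np.degrees(np.arctan2(*(b-a)[[1,0]])))
v=c.onz(q(330,408),65)-k;print("on skirt",np.degrees(np.arctan2(v[1],v[0])),np.hypot(v[0],v[1]))
for z in(60,61):
    v=c.onz(q(200,283),z)-k;print("mark",np.degrees(np.arctan2(v[1],v[0])),np.hypot(v[0],v[1]))
v=c.onz(q(132,288),61)-k;print("mark outer",np.degrees(np.arctan2(v[1],v[0])),np.hypot(v[0],v[1]))
E
```

```text
skirt centre [ 491.17079413 -347.17115918   65.        ]
0 [504. 208.] [462. 274.]
45 [429. 116.] [408. 209.]
90 [309. 104.] [321. 201.]
135 [216. 180.] [254. 254.]
180 [208. 296.] [247. 337.]
225 [284. 382.] [302. 399.]
270 [399. 393.] [386. 407.]
315 [490. 322.] [452. 356.]
top centre px [354.05586121 305.71942261]
on top -119.04303303706794 1.5858030731313895
on top -120.13453982655106 17.308373742263456
on top -120.7837900148688 17.889608289086283
-120.24462209981272
on skirt -115.84675093117043 30.158440053837683
mark 177.03413627529542 29.525004321544316
mark 176.57691672561705 29.367054634565427
mark outer 173.83130340562423 41.845483016376875
```

```bash
python3 - <<'E'
from h import *
print(tool()[:3,3]);plan(down(-.3),[491.2,-347.4,76])
E
```

```text
[ 492.57621518 -348.77322194  224.72827492]
row [-0.0018, -0.0007, 0.1487, -0.0013, -0.0005, 0.0009] rows>=2.4 / 0.0
```

{"fn": "move_arm", "kwargs": {"moves": [[[-0.0018,-0.0007,0.05,0,0,0],[-0.0018,-0.0007,0.1,0,0,0],[-0.0018,-0.0007,0.135,0,0,0],[-0.0018,-0.0007,0.1487,0,0,0],[-0.0018,-0.0007,0.1487,0,0,0],[-0.0018,-0.0007,0.1487,0,0,0],[-0.0018,-0.0007,0.1487,0,0,0]]]}}

```text
clock: 30.6
eef_pos: [491.9, -348.4, 77.3]
tool_rot: [-3.141, -0.003, -0.3]
force: [0.4, -0.4, 0.3]
width: 55.0
```

```bash
python3 st.py; python3 - <<'E'
from see import *
see("b15.png",{})
E
```

```text
30.6 F_tool [ 0.5  0.3 -0.3] T_tool [-0.01 -0.02 -0.02] w 55.0 q [ 0.79  0.78 -0.36  1.77  0.42  0.66 -0.1 ]
30.6 [ 491.9 -348.4   77.3] [-3.141e+00 -3.000e-03 -3.000e-01] [ 0.4 -0.4  0.3] q [ 0.79  0.78 -0.36  1.77  0.42  0.66 -0.1 ] qd 0.005
```

View pics/b15.png

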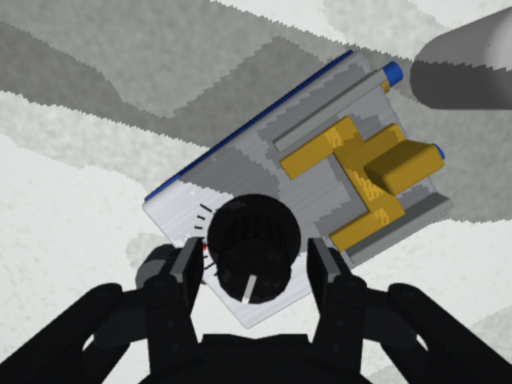

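{"fn": "move_arm", "kwargs": {"moves": [[[0,0,0,0,0,0],[0,0,0,0,0,0],[0,0,0,0,0,0],[0,0,0,0,0,0]]], "jaw": 0}}

```text
clock: 31.15
eef_pos: [491.4, -348.2, 76.8]
tool_rot: [-3.141, -0.002, -0.3]
force: [-0.4, 0.1, 5.5]
width: 34.1
```

```bash
python3 st.py; python3 - <<'E'
from see import *
see("b16.png",{})
i=cv2.imread("pics/b16.png");c=i[180:310,180:320]
cv2.imwrite("pics/b16w.png",cv2.resize(c,None,fx=5,fy=4.5,interpolation=cv2.INTER_CUBIC))
E
```

```text
31.15 F_tool [-0.4  0.1 -5.5] T_tool [ 0.03 -0.14  0.04] w 34.1 q [ 0.79  0.78 -0.36  1.77  0.42  0.66 -0.1 ]
31.15 [ 491.4 -348.2   76.8] [-3.141e+00 -2.000e-03 -3.000e-01] [-0.4  0.1  5.5] q [ 0.79  0.78 -0.36  1.77  0.42  0.66 -0.1 ] qd 0.002
```

View pics/b16w.png

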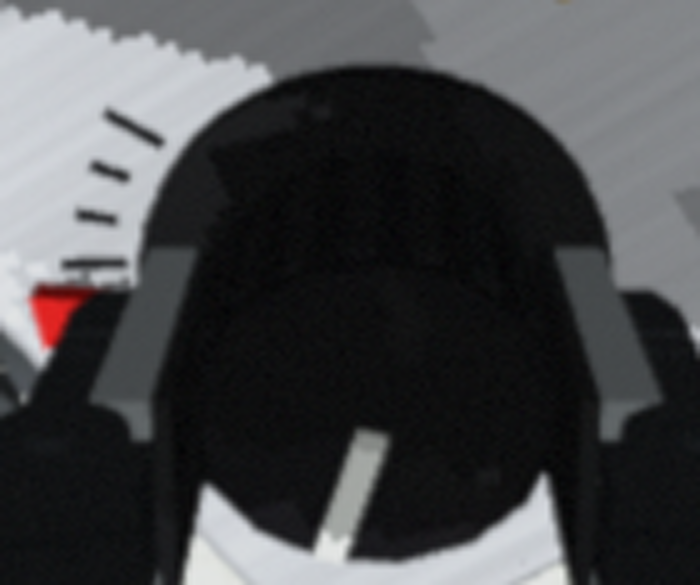

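{"fn": "move_arm", "kwargs": {"moves": [[[0,0,0,0,0,0.15],[0,0,0,0,0,0.32],[0,0,0,0,0,0.49],[0,0,0,0,0,0.66],[0,0,0,0,0,0.83],[0,0,0,0,0,0.98],[0,0,0,0,0,1.06],[0,0,0,0,0,1.09],[0,0,0,0,0,1.09]]]}}

```text
clock: 32.33
eef_pos: [491.9, -348.7, 76.8]
tool_rot: [-3.139, -0.001, -1.39]
force: [-0.3, -0.7, 6.4]
width: 34.3
```

```bash
python3 st.py; python3 - <<'E'
from see import *
see("b17.png",{})
i=cv2.imread("pics/b17.png");c=i[180:310,180:320]
cv2.imwrite("pics/b17w.png",cv2.resize(c,None,fx=5,fy=4.5,interpolation=cv2.INTER_CUBIC))
E
```

```text
32.33 F_tool [ 0.6  0.4 -6.4] T_tool [-0.03  0.28  0.1 ] w 34.3 q [ 0.61  0.76 -0.07  1.78  0.08  0.6  -0.89]
32.33 [ 491.9 -348.7   76.8] [-3.139e+00 -1.000e-03 -1.390e+00] [-0.3 -0.7  6.4] q [ 0.61  0.76 -0.07  1.78  0.08  0.6  -0.89] qd 0.005
```

View pics/b17w.png

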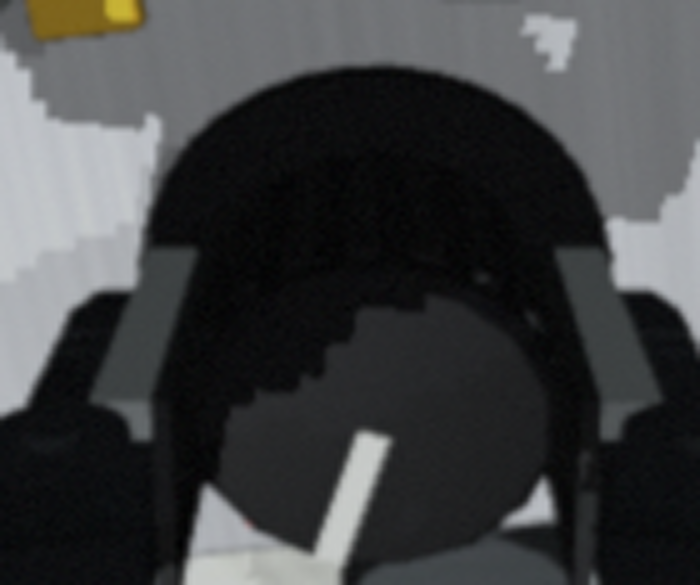

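{"fn": "move_arm", "kwargs": {"moves": [[[0,0,0,0,0,0],[0,0,0,0,0,0],[0,0,0,0,0,0],[0,0,-0.04,0,0,0],[0,0,-0.09,0,0,0],[0,0,-0.12,0,0,0],[0,0,-0.12,0,0,0],[0,0,-0.12,0,0,0],[0,0,-0.12,0,0,0]]], "jaw": 0.65}}

```text
clock: 33.5
eef_pos: [490.1, -347.4, 194.4]
tool_rot: [3.14, 0.003, -1.39]
force: [0.0, 0.7, -0.3]
width: 55.1
```

```bash
python3 - <<'E'
from see import *
see("b18.png",{})
i=cv2.imread("pics/b18.png");c=i[130:235,195:310]
c=cv2.convertScaleAbs(c,alpha=1.6,beta=10)
cv2.imwrite("pics/b18w.png",cv2.resize(c,None,fx=5.7,fy=5.7,interpolation=cv2.INTER_CUBIC))
E
```

```text
33.5 [ 490.1 -347.4  194.4] [ 3.14e+00  3.00e-03 -1.39e+00] [ 0.   0.7 -0.3] q [ 0.62  0.6  -0.08  1.7   0.06  0.85 -0.87] qd 0.004
```

View pics/b18w.png

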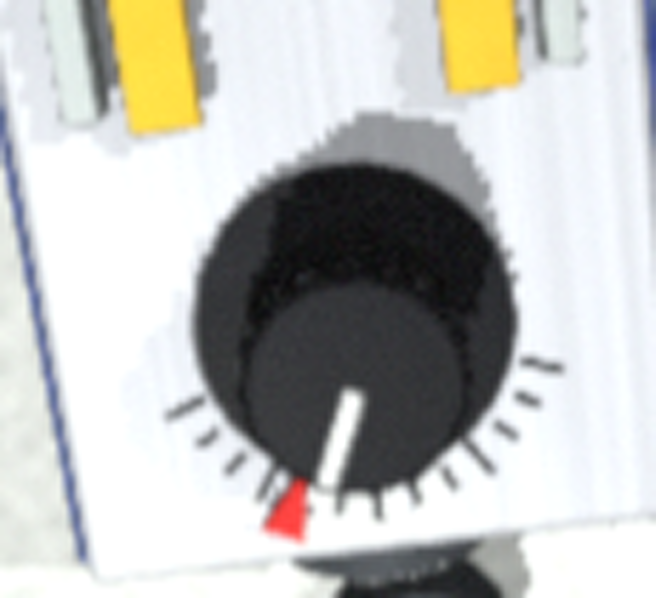

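View pics/b18.png

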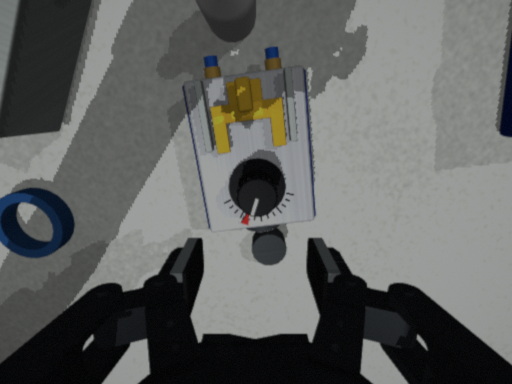

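```bash
cat > knob.py <<'E'
from h import *
def analyse(fn,sc,x0,y0,line,marktip,circ):
    """circ: list of skirt-edge pts in crop px; line: two pts of pointer on knob top; marktip"""
    d=np.load(f"last_{fn}.npz");im=get_image("wrist");c=Cam("wrist",im=im);c.M=d["M"]
    q=lambda p:np.array([(p[0]+.5)/sc-.5+x0,(p[1]+.5)/sc-.5+y0]); iq=lambda u:(u-[x0,y0]+.5)*sc-.5
    P=np.array([c.onz(q(p),65)[:2] for p in circ])
    r=least_squares(lambda k:np.hypot(P[:,0]-k[0],P[:,1]-k[1])-28,P.mean(0));k=np.r_[r.x,65];print("centre",k,"res",np.round(r.fun,1))
    t=k+[0,0,36];print("top centre px",iq(c.proj(t)[0]))
    az=lambda v:np.degrees(np.arctan2(v[1],v[0]))
    a,b=[c.onz(q(p),101) for p in line];print("pointer line az",az(b-a),"from centre to outer",az(b-t),np.hypot(*(b-t)[:2]),"perp off inner",np.hypot(*(a-t)[:2]))
    m=c.onz(q(marktip),60.5);print("mark tip az",az(m-k),np.hypot(*(m-k)[:2]))
    return c,k,iq
E
python3 - <<'E'
from knob import *
c,k,iq=analyse("b18.png",5.7,195,130,((352,390),(328,488)),(300,480),((193,320),(517,315),(355,161),(210,255),(497,245),(270,183),(440,183)))
print(iq(c.proj(k+28*np.array([np.cos(2.95),np.sin(2.95),0]))[0]))
E
```

```text
centre [ 491.28108402 -348.42920528   65.        ] res [-0.1 -0.2  0.  -0.5 -0.3  0.3  0.2]
top centre px [356.42008992 384.85607539]
pointer line az 177.36570122353942 from centre to outer 175.8156298071864 17.193833608799185 perp off inner 1.0527864611714668
mark tip az 172.4641913125244 32.03204413455912
[297.18478659 465.56428196]
```

```bash
python3 - <<'E'
from h import *
plan(down(-1.39),[398,-343,135])
E
```

```text
row [-0.021, 0.09, 0.0597, 0.0007, 0.0027, 0.0] rows>=1.8 / 0.0
```

{"fn": "move_arm", "kwargs": {"moves": [[[-0.008,0.04,0.01,0,0,0],[-0.016,0.07,0.035,0.0007,0.0027,0],[-0.021,0.09,0.0597,0.0007,0.0027,0],[-0.021,0.09,0.0597,0.0007,0.0027,0],[-0.021,0.09,0.0597,0.0007,0.0027,0],[-0.021,0.09,0.0597,0.0007,0.0027,0]]]}}

```text
clock: 34.35
eef_pos: [400.6, -343.8, 136.9]
tool_rot: [-3.138, -0.003, -1.389]
force: [-0.7, 0.1, 0.4]
width: 55.5
```

```bash
python3 - <<'E'
from see import *
see("b19.png",{})
E
```

```text
34.35 [ 400.6 -343.8  136.9] [-3.138e+00 -3.000e-03 -1.389e+00] [-0.7  0.1  0.4] q [ 0.71  0.59 -0.08  1.95  0.08  0.6  -0.81] qd 0.011
```

View pics/b19.png

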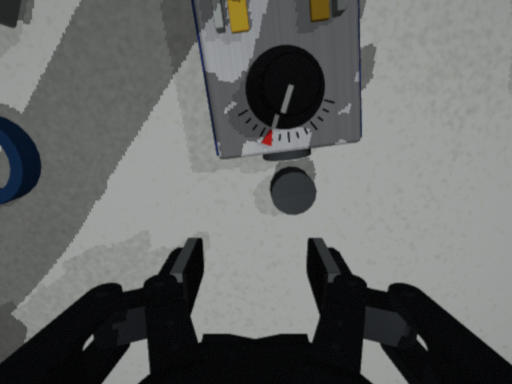

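Good unoccluded view of pointer and mark; now measure both.

```bash
python3 - <<'E'
from h import *
i=cv2.imread("pics/b19.png");c=i[35:160,225:345]
c=cv2.convertScaleAbs(c,alpha=1.8,beta=10)
cv2.imwrite("pics/b19w.png",cv2.resize(c,None,fx=4.8,fy=4.8,interpolation=cv2.INTER_CUBIC))
c=i[75:150,250:310];c=cv2.convertScaleAbs(c,alpha=1.6,beta=10)
cv2.imwrite("pics/b19x.png",cv2.resize(c,None,fx=8,fy=8,interpolation=cv2.INTER_CUBIC))
E
```

```text
(no output)
```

View pics/b19w.png

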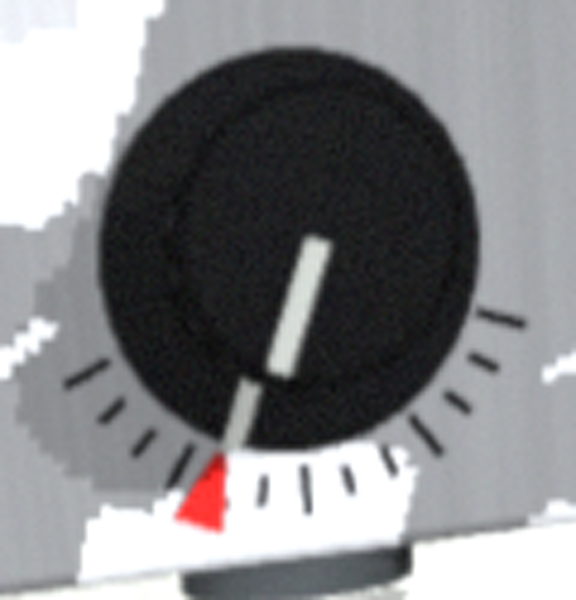

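View pics/b19x.png

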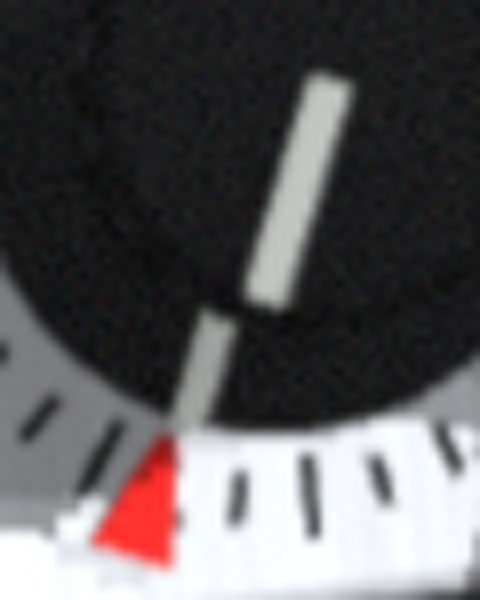

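```bash
python3 - <<'E'
from h import *
d=np.load("last_b19.png.npz");im=get_image("wrist");c=Cam("wrist",im=im);c.M=d["M"]
Q=lambda s,x0,y0:(lambda p:np.array([(p[0]+.5)/s-.5+x0,(p[1]+.5)/s-.5+y0]))
w=Q(4.8,225,35);x=Q(8,250,75)
# subpixel skirt edge: gray profile along radial rays
circ=[w(p) for p in((99,245),(478,245),(288,46),(285,449))]
az=lambda v:np.degrees(np.arctan2(v[1],v[0]))
P=np.array([c.onz(u,65)[:2] for u in circ])
r=least_squares(lambda k:np.hypot(P[:,0]-k[0],P[:,1]-k[1])-k[2],[491,-348,28]);print(r.x,r.fun)
k=np.r_[r.x[:2],65]
a,b=c.onz(x((330,78)),101),c.onz(x((268,302)),101);print("top line az",az(b-a), az(b-k),az(a-k),np.hypot(*(a-k)[:2]),np.hypot(*(b-k)[:2]))
a,b=c.onz(x((219,314)),65),c.onz(x((190,425)),65);print("skirt line az",az(b-a),"ptr end az",az(b-k),np.hypot(*(b-k)[:2]),az(a-k))
m=c.onz(x((173,434)),60.5);o=c.onz(x((133,555)),60.5);print("mark tip",az(m-k),np.hypot(*(m-k)[:2]),"outer",az(o-k),np.hypot(*(o-k)[:2]),"axis",az(o-m))
hsv=cv2.cvtColor(d["img"],cv2.COLOR_BGR2HSV);M=((hsv[...,0]<10)|(hsv[...,0]>170))&(hsv[...,1]>120)&(hsv[...,2]>60)
yy,xx=np.nonzero(M[100:160,250:300]);u=(xx.mean()+250,yy.mean()+100);v=c.onz(u,60.5)-k;print("red centroid",len(xx),u,az(v),np.hypot(*v[:2]))
E
```

```text
[ 491.13667739 -348.13773234   27.7056731 ] [ 0.05035956  0.04926418 -0.05237345 -0.04725028]
top line az 175.9109398570107 175.99801007943668 178.28617424160194 0.6170249402514084 16.82733349783955
skirt line az 176.4737328394579 ptr end az 175.18198214436242 28.33360462071323 174.4728750094115
mark tip 173.36645739824144 29.721299022987736 outer 173.1531204193052 41.46600576769968 axis 172.61327393575786
red centroid 96 (np.float64(267.7708333333333), np.float64(138.05208333333334)) 172.81629889919813 36.93633948193124
```

```bash
python3 - <<'E'
from h import *
print(tool()[:3,3]);plan(down(-1.39),[491.2,-348.2,140]);plan(down(-1.39),[491.2,-348.2,77])
E
```

```text
[ 399.96267256 -343.68120544  136.74183965]
row [0.0209, -0.0889, -0.0029, -0.0032, -0.0029, 0.0008] rows>=1.5 / 0.0
row [0.0208, -0.0887, 0.0601, -0.0032, -0.0029, 0.0008] rows>=1.7 / 0.0
```

{"fn": "move_arm", "kwargs": {"moves": [[[0.01,-0.044,-0.005,-0.001,-0.001,0],[0.0209,-0.0889,-0.003,-0.0025,-0.0025,0],[0.0209,-0.0889,-0.003,-0.0025,-0.0025,0],[0.0208,-0.0888,0.03,-0.0025,-0.0025,0],[0.0208,-0.0887,0.055,-0.0025,-0.0025,0],[0.0208,-0.0887,0.06,-0.0025,-0.0025,0],[0.0208,-0.0887,0.06,-0.0025,-0.0025,0]]]}}

```text
clock: 35.33
eef_pos: [489.6, -348.2, 76.6]
tool_rot: [3.141, 0.001, -1.39]
force: [0.1, -0.0, 0.4]
width: 55.7
```

{"fn": "move_arm", "kwargs": {"moves": [[[0,0,0,0,0,0],[0,0,0,0,0,0],[0,0,0,0,0,0],[0,0,0,0,0,0]]], "jaw": 0}}

```text
clock: 35.83
eef_pos: [490.4, -349.0, 77.9]
tool_rot: [-3.141, -0.001, -1.39]
force: [-0.5, -0.3, 6.9]
width: 34.1
```

```bash
python3 st.py; python3 - <<'E'
from see import *
see("b20.png",{})
i=cv2.imread("pics/b20.png");c=i[180:310,180:320]
cv2.imwrite("pics/b20w.png",cv2.resize(c,None,fx=5,fy=4.5,interpolation=cv2.INTER_CUBIC))
E
```

```text
35.83 F_tool [ 0.2  0.5 -6.9] T_tool [-0.19  0.    0.  ] w 34.1 q [ 0.61  0.76 -0.06  1.78  0.08  0.6  -0.89]
35.83 [ 490.4 -349.    77.9] [-3.141e+00 -1.000e-03 -1.390e+00] [-0.5 -0.3  6.9] q [ 0.61  0.76 -0.06  1.78  0.08  0.6  -0.89] qd 0.002
```

View pics/b20w.png

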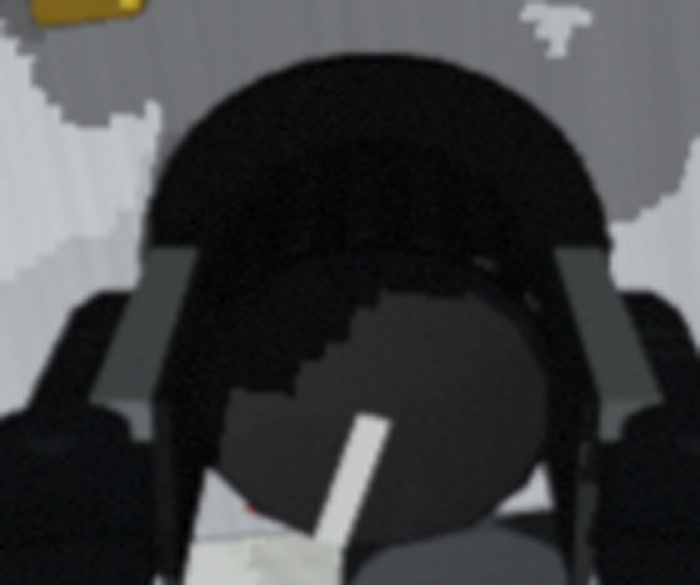

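{"fn": "move_arm", "kwargs": {"moves": [[[0,0,0,0,0,0.025],[0,0,0,0,0,0.047],[0,0,0,0,0,0.047],[0,0,0,0,0,0.047]]]}}

```text
clock: 36.38
eef_pos: [490.5, -349.0, 77.9]
tool_rot: [-3.141, -0.001, -1.438]
force: [-1.3, 0.0, 6.5]
width: 33.9
```

{"fn": "move_arm", "kwargs": {"moves": [[[0,0,0,0,0,0],[0,0,0,0,0,0],[0,0,0,0,0,0],[0,0,-0.03,0,0,0],[0,0,-0.065,0,0,0],[-0.01,0.04,-0.065,0,0,0],[-0.018,0.085,-0.06,0,0,0],[-0.018,0.09,-0.06,0,0,0],[-0.018,0.09,-0.06,0,0,0],[-0.018,0.09,-0.06,0,0,0]]], "jaw": 0.65}}

```text
clock: 37.62
eef_pos: [399.8, -342.3, 136.4]
tool_rot: [-3.141, 0.0, -1.436]
force: [0.4, -0.1, 0.1]
width: 55.7
```

```bash
python3 - <<'E'
from see import *
see("b21.png",{})
i=cv2.imread("pics/b21.png")
c=cv2.convertScaleAbs(i[35:160,225:345],alpha=1.8,beta=10)
cv2.imwrite("pics/b21w.png",cv2.resize(c,None,fx=4.8,fy=4.8,interpolation=cv2.INTER_CUBIC))
c=cv2.convertScaleAbs(i[75:150,250:310],alpha=1.6,beta=10)
cv2.imwrite("pics/b21x.png",cv2.resize(c,None,fx=8,fy=8,interpolation=cv2.INTER_CUBIC))
E
```

```text
37.62 [ 399.8 -342.3  136.4] [-3.141  0.    -1.436] [ 0.4 -0.1  0.1] q [ 0.7   0.59 -0.06  1.95  0.06  0.6  -0.84] qd 0.004
```

View pics/b21w.png

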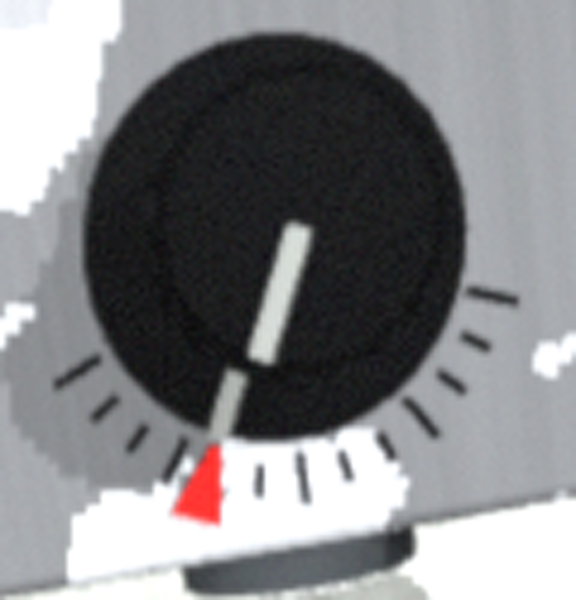

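View pics/b21x.png

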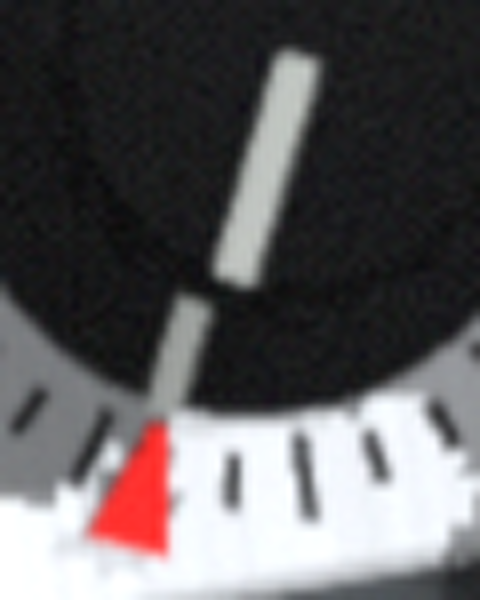

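```bash
python3 - <<'E'
from h import *
d=np.load("last_b21.png.npz");im=get_image("wrist");c=Cam("wrist",im=im);c.M=d["M"]
Q=lambda s,x0,y0:(lambda p:np.array([(p[0]+.5)/s-.5+x0,(p[1]+.5)/s-.5+y0]))
w=Q(4.8,225,35);x=Q(8,250,75)
circ=[w(p) for p in((84,233),(465,233),(275,32),(270,440))]
az=lambda v:np.degrees(np.arctan2(v[1],v[0]))
P=np.array([c.onz(u,65)[:2] for u in circ])
r=least_squares(lambda k:np.hypot(P[:,0]-k[0],P[:,1]-k[1])-k[2],[491,-348,28]);print(r.x,r.fun)
k=np.r_[r.x[:2],65]
a,b=c.onz(x((298,55)),101),c.onz(x((236,282)),101);print("top line az",az(b-a), az(b-k))
a,b=c.onz(x((195,300)),65),c.onz(x((166,408)),65);print("skirt line az",az(b-a),"ptr end az",az(b-k),np.hypot(*(b-k)[:2]),az(a-k))
m=c.onz(x((162,418)),60.5);o=c.onz(x((127,543)),60.5);print("mark tip",az(m-k),np.hypot(*(m-k)[:2]),"outer",az(o-k),np.hypot(*(o-k)[:2]),"axis",az(o-m))
hsv=cv2.cvtColor(d["img"],cv2.COLOR_BGR2HSV);M=((hsv[...,0]<10)|(hsv[...,0]>170))&(hsv[...,1]>120)&(hsv[...,2]>60)
yy,xx=np.nonzero(M[100:160,250:300]);u=(xx.mean()+250,yy.mean()+100);v=c.onz(u,60.5)-k;print("red centroid",len(xx),u,az(v),np.hypot(*v[:2]))
E
```

```text
[ 490.9828072  -348.25788674   27.73731293] [-0.01649894 -0.01616208  0.01722692  0.01543411]
top line az 173.1930894262125 172.62291814616378
skirt line az 173.20623534170238 ptr end az 172.30790212636637 28.278994614438357 171.8369540116442
mark tip 172.6802669810401 29.412700722920345 outer 172.64750959828663 41.30596927755852 axis 172.56649889824095
red centroid 99 (np.float64(267.020202020202), np.float64(136.64646464646464)) 172.6136515761373 36.86255536446682
```

```bash
python3 - <<'E'
from h import *
i=cv2.imread("pics/b18.png");c=i[45:235,175:325];c=cv2.convertScaleAbs(c,alpha=1.5,beta=10)
cv2.imwrite("pics/b18y.png",cv2.resize(c,None,fx=3.1,fy=3.1,interpolation=cv2.INTER_CUBIC))
m=None
E
```

```text
(no output)
```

View pics/b18y.png

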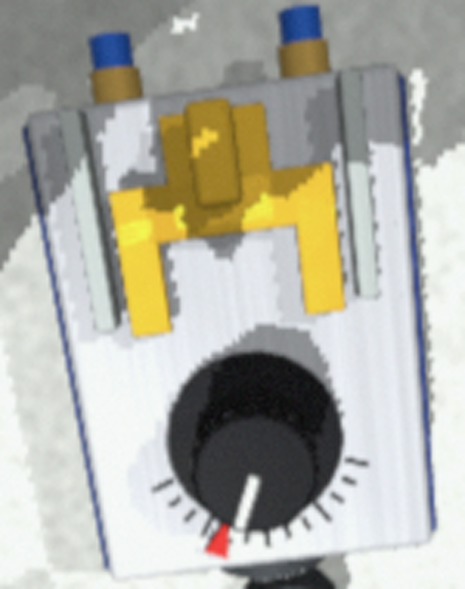

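```bash
python3 - <<'E'
from h import *
d=np.load("last_b18.png.npz");im=get_image("wrist");c=Cam("wrist",im=im);c.M=d["M"]
q=lambda p:np.array([(p[0]+.5)/3.1-.5+175,(p[1]+.5)/3.1-.5+45])
C=np.array([c.onz(q(p),60) for p in((113,577),(435,537),(400,67),(27,126))]);print(np.round(C,1))
az=lambda v:np.degrees(np.arctan2(v[1],v[0]))
print("front edge az-",az(C[0]-C[1])-90,"right",az(C[2]-C[1]),"left",az(C[3]-C[0]),"centre",C.mean(0))
T=np.array([c.onz(q(p),98) for p in((190,100),(230,98),(240,203),(203,205))]);print(np.round(T,1),T.mean(0),az(T[0]-T[3]),az(T[1]-T[2]))
k=np.array([491.1,-348.3]);t=T.mean(0)[:2]-k;print(az(t),np.hypot(*t))
u=np.array([(t[0]),t[1]])
E
```

```text
[[ 433.7 -310.3   60. ]
 [ 467.7 -413.9   60. ]
 [ 605.8 -369.3   60. ]
 [ 570.7 -266.    60. ]]
front edge az- 18.12927648276461 right 17.880759385523053 left 17.91798354026257 centre [ 519.47804203 -339.87189854   60.        ]
[[ 583.  -314.7   98. ]
 [ 585.3 -324.4   98. ]
 [ 561.1 -331.3   98. ]
 [ 558.9 -322.    98. ]] [ 572.07678416 -323.10834312   98.        ] 16.954679544906906 15.955983317231333
17.280775570898108 84.80482975710878
```

```bash
python3 - <<'E'
from h import *
print(tool()[:3,3]);plan(down(-1.258),[572,-322.7,150]);plan(down(-1.258),[572,-322.7,79])
E
```

```text
[ 399.28481691 -342.09230924  136.26077639]
row [0.004, -0.1738, -0.0138, 0.0001, 0.0007, -0.1779] rows>=2.8 / 1.0
row [0.0041, -0.1738, 0.0572, 0.0001, 0.0007, -0.1779] rows>=2.9 / 1.0
```

{"fn": "move_arm", "kwargs": {"moves": [[[0.001,-0.06,-0.014,0,0,-0.09],[0.0025,-0.12,-0.014,0,0,-0.178],[0.004,-0.1738,-0.0138,0,0.0007,-0.178],[0.004,-0.1738,-0.0138,0,0.0007,-0.178],[0.004,-0.1738,-0.0138,0,0.0007,-0.178],[0.004,-0.1738,-0.0138,0,0.0007,-0.178],[0.004,-0.1738,-0.0138,0,0.0007,-0.178]]], "jaw": 0.42}}

```text
clock: 38.65
eef_pos: [570.0, -323.7, 150.2]
tool_rot: [3.14, 0.0, -1.26]
force: [-0.1, 0.3, 0.2]
width: 36.0
```

```bash
python3 - <<'E'
from see import *
see("b22.png",{})
plan(down(-1.258),[572,-322.7,79])
E
```

```text
38.65 [ 570.  -323.7  150.2] [ 3.14  0.   -1.26] [-0.1  0.3  0.2] q [ 0.53  0.73 -0.1   1.57  0.09  0.85 -0.86] qd 0.003
row [-0.0003, -0.002, 0.0712, 0.0011, 0.0001, -0.0022] rows>=1.1 / 0.0
```

View pics/b22.png

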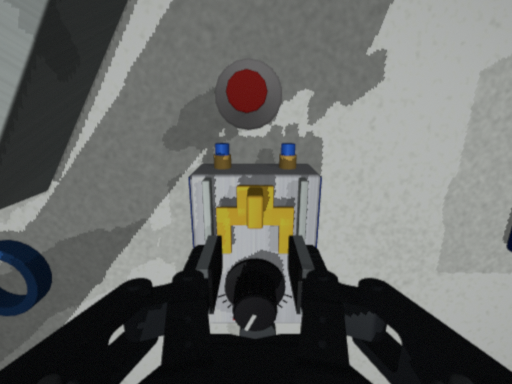

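{"fn": "move_arm", "kwargs": {"moves": [[[-0.0003,-0.002,0.03,0,0,0],[-0.0003,-0.002,0.055,0,0,0],[-0.0003,-0.002,0.071,0,0,0],[-0.0003,-0.002,0.071,0,0,0],[-0.0003,-0.002,0.071,0,0,0]]]}}

```text
clock: 39.33
eef_pos: [573.4, -322.5, 79.9]
tool_rot: [-3.141, -0.001, -1.259]
force: [-0.0, 0.8, 0.1]
width: 36.0
```

```bash
python3 st.py; python3 - <<'E'
from see import *
see("b23.png",{})
E
```

```text
39.33 F_tool [-0.8 -0.2 -0.1] T_tool [-0.01  0.01  0.04] w 36.0 q [ 0.52  0.82 -0.09  1.61  0.1   0.72 -0.88]
39.33 [ 573.4 -322.5   79.9] [-3.141e+00 -1.000e-03 -1.259e+00] [-0.   0.8  0.1] q [ 0.52  0.82 -0.09  1.61  0.1   0.72 -0.88] qd 0.01
```

View pics/b23.png

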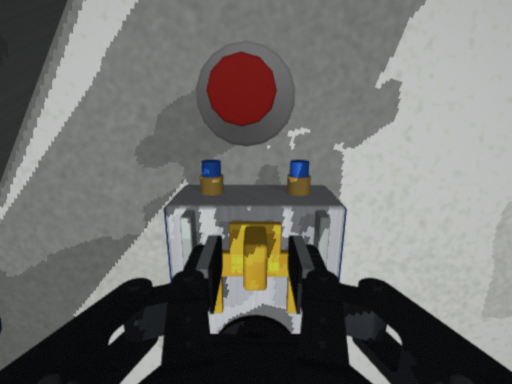

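{"fn": "move_arm", "kwargs": {"moves": [[[0,0,0,0,0,0],[0,0,0,0,0,0],[0,0,0,0,0,0],[0,0,0,0,0,0]]], "jaw": 0}}

```text
clock: 39.88
eef_pos: [573.4, -322.7, 80.0]
tool_rot: [-3.141, -0.001, -1.259]
force: [-0.8, -0.2, 5.7]
width: 10.7
```

{"fn": "move_arm", "kwargs": {"moves": [[[0,0.005,0,0,0,0],[0,0.011,0,0,0,0],[0,0.017,0,0,0,0],[0,0.023,0,0,0,0],[0,0.029,0,0,0,0],[0,0.034,0,0,0,0],[0,0.038,0,0,0,0],[0,0.038,0,0,0,0]]]}}

```text
clock: 40.88
eef_pos: [537.0, -334.2, 80.0]
tool_rot: [-3.141, -0.001, -1.259]
force: [-0.2, -0.2, 7.1]
width: 10.4
```

```bash
python3 st.py; python3 - <<'E'
from see import *
see("b24.png",{})
k=np.array([491.1,-348.3]);print(np.linalg.norm(tool()[:2,3]-k))
E
```

```text
40.88 F_tool [ 0.1  0.2 -7.1] T_tool [-0.03 -0.02  0.12] w 10.4 q [ 0.57  0.79 -0.1   1.69  0.11  0.67 -0.84]
40.88 [ 537.  -334.2   80. ] [-3.141e+00 -1.000e-03 -1.259e+00] [-0.2 -0.2  7.1] q [ 0.57  0.79 -0.1   1.69  0.11  0.67 -0.84] qd 0.004
47.921682329399665
```

View pics/b24.png

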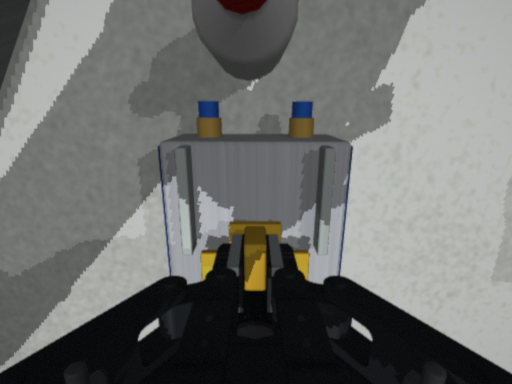

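{"fn": "move_arm", "kwargs": {"moves": [[[0,0.002,0,0,0,0],[0,0.004,0,0,0,0],[0,0.005,0,0,0,0],[0,0.006,0,0,0,0],[0,0.006,0,0,0,0]]]}}

```text
clock: 41.55
eef_pos: [533.2, -335.5, 80.0]
tool_rot: [-3.138, -0.002, -1.259]
force: [4.4, 1.0, 5.5]
width: 10.4
```

```bash
python3 st.py; python3 - <<'E'
from h import *
k=np.array([491.1,-348.3]);print(tool()[:3,3],np.linalg.norm(tool()[:2,3]-k))
E
```

```text
41.55 F_tool [ 0.4 -4.5 -5.5] T_tool [0.87 0.03 0.17] w 10.4 q [ 0.58  0.78 -0.1   1.7   0.11  0.66 -0.84]
[ 533.23064852 -335.46986563   79.99939508] 44.0409342819907
```

{"fn": "move_arm", "kwargs": {"moves": [[[0,0.002,0,0,0,0],[0,0.003,0,0,0,0],[0,0.003,0,0,0,0]]]}}

```text
clock: 41.92
eef_pos: [533.2, -335.5, 80.1]
tool_rot: [-3.134, -0.003, -1.257]
force: [9.8, 0.6, 2.3]
width: 10.4
```

```bash
python3 st.py; python3 - <<'E'
from h import *
k=np.array([491.1,-348.3]);print(tool()[:3,3],np.linalg.norm(tool()[:2,3]-k))
E
```

```text
41.92 F_tool [ 2.4 -9.5 -2.2] T_tool [1.86 0.16 0.16] w 10.4 q [ 0.58  0.78 -0.1   1.7   0.11  0.65 -0.84]
[ 533.20560914 -335.45135827   80.09160067] 44.022379712432496
```

{"fn": "move_arm", "kwargs": {"moves": [[[0,-0.002,0,0,0,0],[0,-0.003,0,0,0,0],[0,-0.003,0,0,0,0]]]}}

```text
clock: 42.3
eef_pos: [533.2, -335.4, 80.0]
tool_rot: [-3.139, -0.002, -1.258]
force: [4.6, 0.6, 6.4]
width: 10.5
```

{"fn": "move_arm", "kwargs": {"moves": [[[0,0,0,0,0,0],[0,0,0,0,0,0],[0,0,0,0,0,0],[0,-0.001,-0.03,0,0,0],[0,-0.001,-0.08,0,0,0],[0,0.03,-0.12,0,0,0],[0,0.05,-0.12,0,0,0],[0,0.05,-0.12,0,0,0],[0,0.05,-0.12,0,0,0]]], "jaw": 0.42}}

```text
clock: 43.42
eef_pos: [483.5, -350.0, 197.8]
tool_rot: [3.14, 0.002, -1.258]
force: [-0.4, 0.9, 0.5]
width: 35.5
```

```bash
python3 st.py; python3 - <<'E'
from see import *
c,_=see("b25.png",{})
k=np.array([491.1,-348.3]);e=np.array([np.cos(np.radians(17.9)),np.sin(np.radians(17.9))])
i=c.img[60:230,180:330];i=cv2.convertScaleAbs(i,alpha=1.5,beta=10)
cv2.imwrite("pics/b25w.png",cv2.resize(i,None,fx=3.5,fy=3.5,interpolation=cv2.INTER_CUBIC))
u=c.proj(np.r_[k+43*e,98])[0];print("home tab px crop",(u-[180,60]+.5)*3.5-.5)
s=Cam("scene");cv2.imwrite("pics/b25s.png",s.img)
t=Cam("top");cv2.imwrite("pics/b25t.png",t.img)
E
```

```text
43.42 F_tool [-0.9  0.1 -0.5] T_tool [ 0.06 -0.01 -0.01] w 35.5 q [ 0.66  0.59 -0.12  1.7   0.09  0.86 -0.76]
43.42 [ 483.5 -350.   197.8] [ 3.140e+00  2.000e-03 -1.258e+00] [-0.4  0.9  0.5] q [ 0.66  0.59 -0.12  1.7   0.09  0.86 -0.76] qd 0.012
home tab px crop [269.25873324 273.61368491]
```

View pics/b25w.png

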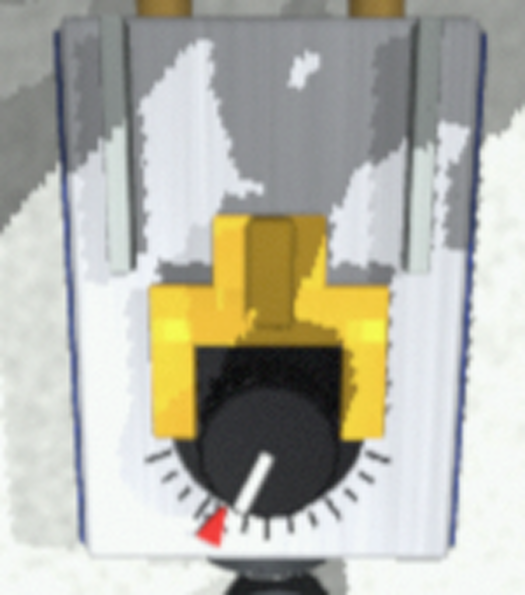

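View pics/b25s.png

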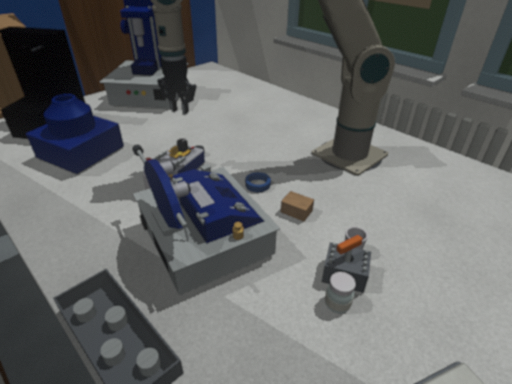

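View pics/b25t.png

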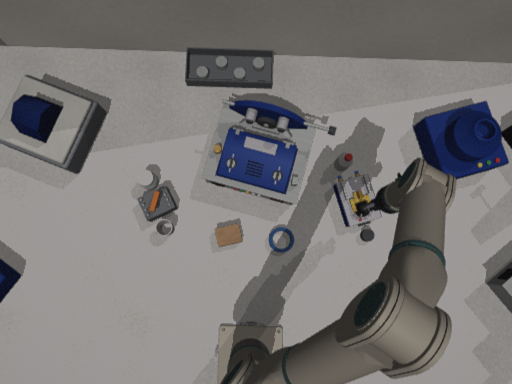

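```bash
python3 - <<'E'
from h import *
plan(down(-1.4),[400,-343,138])
E
```

```text
row [-0.0324, 0.0777, 0.0601, 0.0013, 0.0018, 0.1425] rows>=1.7 / 0.8
```

{"fn": "move_arm", "kwargs": {"moves": [[[-0.013,0.035,0.005,0,0,0.07],[-0.026,0.065,0.03,0,0,0.14],[-0.0324,0.0777,0.06,0,0,0.1425],[-0.0324,0.0777,0.06,0,0,0.1425],[-0.0324,0.0777,0.06,0,0,0.1425],[-0.0324,0.0777,0.06,0,0,0.1425]]]}}

```text
clock: 44.32
eef_pos: [401.3, -344.4, 140.1]
tool_rot: [-3.14, -0.002, -1.4]
force: [-0.1, -0.1, 0.1]
width: 35.9
```

```bash
python3 - <<'E'
from see import *
see("b26.png",{})
i=cv2.imread("pics/b26.png")
c=cv2.convertScaleAbs(i[35:160,225:345],alpha=1.8,beta=10)
cv2.imwrite("pics/b26w.png",cv2.resize(c,None,fx=4.8,fy=4.8,interpolation=cv2.INTER_CUBIC))
E
```

```text
44.33 [ 401.3 -344.4  140.1] [-3.14e+00 -2.00e-03 -1.40e+00] [-0.1 -0.1  0.1] q [ 0.71  0.58 -0.08  1.95  0.07  0.61 -0.82] qd 0.01
```

View pics/b26w.png

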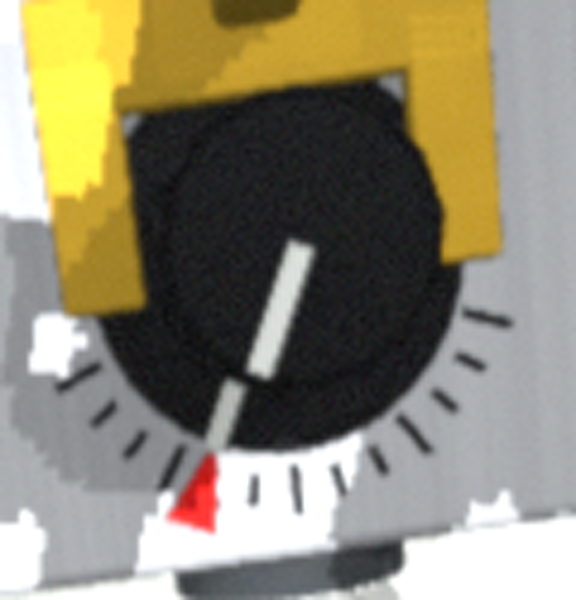

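```bash
python3 - <<'E'
from cell import job
print(job.finish_job())
E
```

```text
the job is handed in; nothing more can be done
None
```

The job is done in the order asked and handed in at about 44 s, with the gripper holding nothing and clear of everything.

- **Screws:** I turned both guard screws clockwise with the key until the torque rose at the stop, to about 0.29 N m on the left and 0.23 N m on the right. A picture afterwards showed both slots on their white lines. The left screw took two engagements, because the wrist ran short of range and I had to turn the key half round and re-insert it.
- **Key:** I lowered it back into the stand's hole until its tip touched the floor, then let go. Pictures show it standing in its hole.
- **Knob:** My first turn stopped about 2.6° short of the red mark, so I gripped it again and turned it a little more. The pointer then measured within about 0.6° of the mark, and it was still on the mark in the last picture, after the lock was in place.
- **Fork lock:** I pushed it until it stopped at about 9.5 N. By the robot's reading the tab stood about 44 mm from the knob's axis (43 mm nominal), and the picture shows the tab where it should be when home.

In the last scene and top pictures the other things looked to be in their places; I judged this by eye only. No check failed.

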